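# Press the lids home on re-celled battery packs in the trigger clamp

## Task

Some of these re-celled survey battery packs still have their lid standing proud, with the orange seal showing: set all of those upright side by side between the jaws of the trigger clamp, lids facing along the bar, and squeeze the trigger until the jaws hold them tight by themselves and every lid is fully home. Then press the red release tab, slide the clamp head wide open again, and stand all the packs upright in the tray; packs whose lid was already shut go straight to the tray and must not be squeezed in the clamp. Leave the screwdriver, the dish and the prism where they are.

Things in the scene. Friction and masses are not known exactly. Their poses are not given: they have to be found in the camera images.
- clamp: one-hand trigger bar clamp lying on its side, fixed to the bench. Origin on the bench under the bar's centre line. Its y runs along the bar (20 mm wide with its teeth, top 27 mm up, on a rail 30 mm wide), +x towards the jaws, -x towards the pistol grip. Fixed jaw at the -y end; a tail block ends the bar at y = 181 to 205 mm. Jaws 18 mm thick, reaching to x = 96 mm and 41 mm up, head 43 mm up; packs stand on the bench
- fixed_pad (a point): centre of the fixed jaw's orange pad face, 24 mm above the bench, 75 mm from the bar's centre line; the pad is 40 mm wide (x), 34 mm tall and faces +y. Axes as the clamp's
- moving_pad (a point): centre of the moving jaw's orange pad face when not pressed in, 24 mm above the bench, facing the fixed pad. Rides on the head, which slides along the bar. Axes as the clamp's
- head (a joint): opening between the two pad faces with the pad uncompressed, in m: 0 shut, 0.150 fully open. The head clicks along the bar's teeth: pushed shut by hand it gives way at 5 to 8 N; it cannot be pulled open unless the red tab is held pressed
- grip_point (a point): where to squeeze: midway between the outer faces of pistol grip (dark, +y side, 22 mm thick) and orange trigger (-y side, 12 mm thick) at rest, 95 mm from the bar's centre line, 26 mm above the bench. Rides on the head, axes as the clamp's: close the fingers along y. Over both 62 mm with the trigger out, about 40 mm squeezed. Both stand 11 to 41 mm above the bench and run from 63 to 129 mm off the bar's centre line
- trigger (a joint): angle of the trigger, rad: 0 out (it springs back), 0.30 squeezed home, which takes about 7 N while the jaws meet nothing. Fingers closing on grip and trigger walk the head about 10 mm towards the fixed jaw a squeeze (grip_point moves on with it); let the trigger spring fully out between squeezes. The jaws press about as hard as the fingers do; 30 to 35 N makes the clamp tight, and the trigger then no longer goes home
- pad (a joint): how far the moving jaw's sprung pad is pressed in, m: 0 free, 0.010 at its stop; 4 N per mm. About 0.003 while lids are being pushed; 0.004 and more with the trigger out is tight (it eases up to 2 mm when the trigger is let go)
- tab_point (a point): where to pinch for release: midway between the neck's plain -y face and the outer face of the red tab (+y side, 22 mm wide, 24 mm tall) when pressed home; 36 mm from the bar's centre line, 25 mm above the bench. Rides on the head, axes as the clamp's: close the fingers along y. Over both 43 mm with the tab out, 35 mm with it home. Keep it pinched and move along +y to slide the head open
- tab (a joint): travel of the red release tab, m: 0 out (springs back), 0.008 home. 3 N starts it, 6 to 10 N takes it home with the clamp slack, up to 20 N with it tight; the ratchet lets go near 0.006. While a firm pinch holds the head still the pad stays pressed in: it eases as the head slides
- pack1_mid (a point): centre of a battery pack with its lid shut, 18 mm above its underside: dark grey case with a teal press-on lid on its +y side, brass contacts on its -y face. Axes: x across (48 mm), y towards the lid, z up (36 mm tall). Lid shut it spans y from -18 to +18 mm, the case alone from -18 to +8. A proud lid reaches that much farther. About 230 g. May be absent
- pack2_mid (a point): as pack1_mid, the second pack (packs may be absent)
- pack3_mid (a point): as pack1_mid, the third pack
- pack4_mid (a point): as pack1_mid, the fourth pack
- lid1 (a joint): how far pack1's lid stands off its seat, m: 0 fully home, 0.008 to 0.010 proud (an orange band shows); it takes 12 N to push and stays where it is left
- lid2 (a joint): as lid1, for pack2
- lid3 (a joint): as lid1, for pack3
- lid4 (a joint): as lid1, for pack4
- tray: grey tray for finished packs, 230 mm along its x, 145 mm along its y, walls 14 mm tall and 4 mm thick, inner floor 4 mm up; fixed. Origin: centre of its underside
- driver_tool: screwdriver lying on the mat, bystander
- dish: small steel dish, bystander
- prism: round orange prism canister, bystander
There are look-alikes about, which are no part of the job. What is shaped like the part that bears pack3_mid but blue is not meant.

How it is judged:
On the way, in this order (a step that is already met when the one before it is completed fails the run):
1. the trigger is being squeezed with the proud packs between the jaws and the jaws tight on them (value of joint trigger above 0.05 rad and value of joint pad above 0.0035 m and y of each of pack1_mid, pack2_mid in the frame of fixed_pad above 0 m and y of each of pack1_mid, pack2_mid in the frame of moving_pad below 0 m and x of pack1_mid in the frame of fixed_pad between -0.03 and 0.03 m and x of pack2_mid in the frame of fixed_pad between -0.03 and 0.03 m), for 0.05 s.
2. the trigger is let go and the clamp by itself holds all the packs that were proud, upright, with every lid home (value of joint trigger below 0.03 rad and value of joint pad above 0.0025 m and value of joint each of lid1, lid2 below 0.0015 m and y of each of pack1_mid, pack2_mid in the frame of fixed_pad above 0 m and y of each of pack1_mid, pack2_mid in the frame of moving_pad below 0 m and x of pack1_mid in the frame of fixed_pad between -0.03 and 0.03 m and x of pack2_mid in the frame of fixed_pad between -0.03 and 0.03 m and angle between each of pack1_mid, pack2_mid's own z axis and vertical below 0.2 rad), for 0.3 s.
3. the red tab is pressed and the jaws let go (value of joint tab above 0.003 m and value of joint pad below 0.001 m), for 0.1 s.
At the end, for the whole second after the job is handed in: Every pack present stands upright (within 0.15 rad) on the tray's floor, its centre inside the tray (105 mm either way along x, 60 mm along y), with its lid home within 1.5 mm, at rest; the clamp head stands open by 100 mm or more, the trigger out and the pad relaxed (value of joint head above 0.1 m and value of joint pad below 0.001 m and value of joint trigger below 0.03 rad and value of joint each of lid1, lid2, lid3, lid4 below 0.0015 m and x of pack1_mid in the frame of tray between -0.105 and 0.105 m and y of pack1_mid in the frame of tray between -0.06 and 0.06 m and z of each of pack1_mid, pack2_mid, pack3_mid, pack4_mid in the frame of tray below 0.03 m and angle between each of pack1_mid, pack2_mid, pack3_mid, pack4_mid's own z axis and vertical below 0.15 rad and linear speed of each of pack1, pack2, pack3, pack4 below 0.02 m/s and x of pack2_mid in the frame of tray between -0.105 and 0.105 m and y of pack2_mid in the frame of tray between -0.06 and 0.06 m and x of pack3_mid in the frame of tray between -0.105 and 0.105 m and y of pack3_mid in the frame of tray between -0.06 and 0.06 m and x of pack4_mid in the frame of tray between -0.105 and 0.105 m and y of pack4_mid in the frame of tray between -0.06 and 0.06 m); the robot touches nothing.
It fails at once if pack3, whose lid was shut already, is squeezed in the clamp (contact force between pack3 and pad above 6 N).
It fails at once if pack4, whose lid was shut already, is squeezed in the clamp (contact force between pack4 and pad above 6 N).
It fails at once if the screwdriver is moved (distance of driver_tool from where it was at the start of the episode above 0.025 m).
It fails at once if the dish is moved (distance of dish from where it was at the start of the episode above 0.025 m).
It fails at once if the prism is moved (distance of prism from where it was at the start of the episode above 0.025 m).
Of pack1, pack2, pack3, pack4 only 3 to 4 are there at a start; the rules pass over those that are not, and their reading is None.
At some moment in a run one of pack1, pack2, pack3, pack4 may be knocked a few centimetres aside while the robot is not near it.
Once in a run the grip may slacken for a moment while it holds something.
It also fails if it takes over 192 s, if anything falls off the work surface, if the arm or the gripper's body presses on something with over 40 N, if the wrist force passes 120 N, or if a joint passes its speed limit or range.

## Robot

A 7-joint arm with a two-finger parallel gripper is mounted at the origin on the work surface. World frame = base frame: x ahead of the robot, y to its left, z up, the work surface at z = 0. Lengths are in m, angles in rad, forces in N, time in s.
With the tool pointing down it reaches from about 0.425 to 0.925 m from the base axis. Payload 6.8 kg.
Tool frame: the origin (TCP) lies midway between the tips of the shut fingers; the grasp point (between the pads) lies 19 mm behind it; y points along the fingers, z is the direction in which the jaws open and shut, and the axes are right-handed (so a half turn about y gives the same grasp; the last joint's range is limited). The gripper opens to 85 mm and grips with 20 to 120 N. Pads are 22 mm wide; open, the fingers measure 114 mm over their backs; the gripper's body (76 mm by 85 mm) begins 54 mm behind the grasp point. The pads swing forward as they close: fully open they stand 13 mm farther back than shut.
Start: joints at [-1.357, 0.477, 0.022, 1.555, -0.011, 1.109, -0.083], TCP at [0.213, 0.64, 0.231] pointing down, gripper open.
Joint ranges: [-2.96, 2.96], [-0.34, 2.1], [-1.41, 1.46], [0.24, 2.44], [-1.37, 4.51], [0.17, 1.92], [-2.96, 2.96]. Speed limits (rad/s): [2.39, 2.39, 3.14, 3.14, 3.14, 3.14, 3.14].

## Interface

Orientations are given as a unit quaternion [w, x, y, z].
In Python, from station import bot gives the robot as it stands. The module is installed in compiled form; this text tells all that it offers.
- The arm moves only by the shell command python3 -m crank 'ROWS' [FORCE]. ROWS is JSON, a list of rows, each an object with "linear": the shift along the tool's x, y, z in m, a list of three; "dr": the turn, a rotation vector about the tool's x, y, z in degrees, a list of three; "hand": the gripper command: -1 is shut, 1 is fully open, values between are in proportion. A call has 1 to 10 rows; each row is the pose to reach, as a shift and turn from the pose commanded when the call began, along the tool's axes at that moment; what a row does not reach only later rows make up. A row lasts 1/12 s, in which the tool goes at most 41.7 mm and 7.16 degrees, less where a joint would pass 70% of its speed; a pose out of reach is approached as far as the arm can. A call with a gripper value outside its range is refused whole. The fingers move at their own pace and stop on an object; FORCE is the grip in N (left out, the last holds). Time passes only in rows, so rows that repeat a pose let the fingers close. It gives the time, the measured TCP pose, the force and the opening at its end, in the units of the state.
- bot.get_obs(): the state, without advancing time (a new reading comes with each control period).
- bot.read_camera(name): name is "scene" or "side" or "wrist"; returns the picture (384x512x3 uint8, blue, green, red); there is no depth.
- bot.camera_params(name): a dict with "K" (3x3 intrinsics, pixels), "k1" (the pictures are not rectified: a ray, as slopes to the right and down, at radius r is drawn at 1 + k1 r^2 times it, then the intrinsics apply), "R" (3x3) and "t" (3): a world point X has camera coordinates R X + t; the wrist camera has in their place "hand_eye" (4x4, takes a point from camera to tool coordinates, whose origin is the TCP and whose axes are the tool frame's). Camera axes: x right, y down, z forward; pixel columns grow to the right and rows downward; lengths in m; the calibration is good to about 2 mm. A picture is of the moment at which its call begins: read the wrist's pose just before it. camera_params takes no time and is no camera call.
- bot.hand_in(): hands the job in, once; it reports no verdict.
Trained networks look in the newest picture that a camera, given by its name, has taken for a name from the list of things; names that differ only in an ending like _2 or _b are one class to them, and where a whole thing is asked for, a point or a joint stands for the part that bears it (a point fixed in the world has none). Each returns a list of dicts, best first, with "score" (0 to 1); they miss things now and then, are a little off and sometimes report something else, mostly with a low value. They report only what shows in the picture. A call takes as long as a camera call. They do not tell look-alikes from the thing itself.
- bot.search_frame(camera, target): "extent" ([left, top, right, bottom] in pixels, round what is visible of it).
- bot.cut_out(camera, target): "pixels" (384x512 bool, what is visible of it) and "extent" ([left, top, right, bottom] in pixels, round what is visible of it).
- bot.place_of(camera, target): "xy" ([column, row] in pixels: a listed point, or the origin of a listed thing).
The state is a dict: "t": time; "q": joint angles; "joint_vel": joint speeds; "joint_torque": joint torques, N m; "eef_pos": TCP position; "tool_rot": TCP orientation; "contact_force": force on the tool from outside, world axes, zero at the start; "torque": the same for the moment, N m; "gripper_width": opening from 0.0 (shut) to 1.0 (fully open).
Only numpy, scipy, OpenCV 4.12 (cv2) and the standard library are available. Lean on these libraries where they do the work, as an engineer would, in place of code of your own. Each camera call takes 0.05 s, during which the arm holds its last target. There are 200 camera calls.

## Working session

There is one attempt and no reset: what is moved stays moved. The work goes in short steps, Python scripts to look and compute and a shell command to move; the robot and the scene stay as the last step left them, time stands still between calls to the robot, and variables do not carry over. Pictures are saved under pics/ and viewed, about 12 in all and at most 16, crops included, and the job is handed in when it is done.

```bash
mkdir -p pics
cat > h.py <<'E'
import numpy as np, cv2
from scipy.spatial.transform import Rotation as Rn
from station import bot
def cam(name):
    p=bot.camera_params(name); 
    if 'R' in p: return p,np.array(p['R']),np.array(p['t'])
    o=bot.get_obs(); q=o['tool_rot']; T=np.eye(4); T[:3,:3]=Rn.from_quat([q[1],q[2],q[3],q[0]]).as_matrix(); T[:3,3]=o['eef_pos']
    C=np.linalg.inv(T@np.array(p['hand_eye'])); return p,C[:3,:3],C[:3,3]
def ray(c,px):
    p,R,t=c; K=np.array(p['K']);k=p['k1']
    d=np.array([(px[0]-K[0,2])/K[0,0],(px[1]-K[1,2])/K[1,1]]);u=d.copy()
    for _ in range(20): u=d/(1+k*(u@u))
    return -R.T@t, R.T@np.array([u[0],u[1],1])
def onz(c,px,z):
    o,d=ray(c,px); return o+d*(z-o[2])/d[2]
def proj(c,X):
    p,R,t=c; K=np.array(p['K']);k=p['k1']
    x=R@np.array(X)+t; u=x[:2]/x[2]; u=u*(1+k*(u@u)); return K[:2,:2]@u+K[:2,2]
def tool():
    o=bot.get_obs(); q=o['tool_rot']; return np.array(o['eef_pos']),Rn.from_quat([q[1],q[2],q[3],q[0]]).as_matrix(),o
E
python3 - <<'E'
from h import *
for n in ['scene','side','wrist']:
    im=bot.read_camera(n); cv2.imwrite(f'pics/{n}0.png',cv2.resize(im,(800,600)) if n!='wrist' else im)
p,R,o=tool(); print(o['t'],p,R.round(3).tolist(),o['gripper_width'],o['contact_force'])
for n in ['scene','side']:
    c=cam(n); print(n,(-c[1].T@c[2]).round(3))
    for t,z in [('clamp',0),('fixed_pad',.024),('moving_pad',.024),('grip_point',.026),('tab_point',.025),('pack1_mid',.018),('tray',0),('driver_tool',.01),('dish',0),('prism',.02)]:
        for d in bot.place_of(n,t)[:6]: print(n,t,round(d['score'],2),np.round(d['xy'],0),onz(c,d['xy'],z)[:2].round(3))
print(bot.camera_params('wrist'))
E
```

```text
0.15 [0.2133315  0.63994492 0.23053416] [[0.949, -0.0, 0.316], [-0.316, -0.001, 0.949], [0.0, -1.0, -0.001]] 1.001681671101937 [-0.18467574  0.69634296  0.09474145]
scene [ 1.051 -0.248  0.879]
scene clamp 0.68 [256. 210.] [ 0.579 -0.019]
scene clamp 0.62 [292. 222.] [0.658 0.052]
scene fixed_pad 0.82 [243. 234.] [ 0.643 -0.088]
scene fixed_pad 0.7 [251. 291.] [ 0.79  -0.136]
scene moving_pad 0.86 [289. 218.] [0.655 0.043]
scene grip_point 0.92 [275. 173.] [0.505 0.078]
scene grip_point 0.21 [345. 149.] [0.516 0.316]
scene tab_point 0.87 [284. 185.] [0.554 0.082]
scene tab_point 0.25 [177. 231.] [ 0.561 -0.244]
scene tray 0.97 [344. 144.] [0.484 0.341]
scene driver_tool 0.63 [332. 239.] [0.752 0.12 ]
scene dish 0.91 [251. 294.] [ 0.79  -0.136]
scene prism 0.84 [366. 203.] [0.705 0.261]
scene prism 0.71 [254. 296.] [ 0.802 -0.133]
scene prism 0.31 [241. 235.] [ 0.641 -0.095]
side [ 0.172 -0.626  0.589]
side clamp 0.69 [265. 219.] [ 0.581 -0.026]
side fixed_pad 0.65 [303. 221.] [ 0.641 -0.103]
side moving_pad 0.69 [287. 346.] [ 0.411 -0.364]
side grip_point 0.96 [216. 198.] [0.494 0.086]
side tab_point 0.56 [238. 194.] [0.555 0.075]
side pack1_mid 0.82 [289. 345.] [ 0.417 -0.361]
side tray 0.66 [180. 165.] [0.488 0.338]
side driver_tool 0.75 [283. 171.] [0.746 0.132]
side dish 0.62 [353. 216.] [ 0.792 -0.131]
side prism 0.71 [246. 158.] [0.679 0.247]
{'K': array([[315.62872416,   0.        , 261.26896509],
       [  0.        , 315.62872416, 186.38274898],
       [  0.        ,   0.        ,   1.        ]]), 'k1': -0.07172903010544307, 'hand_eye': array([[ 7.73631784e-05,  9.51124627e-01,  3.08807284e-01,
        -7.87406852e-02],
       [ 1.06816363e-03, -3.08807188e-01,  9.51124061e-01,
        -1.42764293e-01],
       [ 9.99999427e-01,  2.56274729e-04, -1.03984704e-03,
        -1.90910718e-05],
       [ 0.00000000e+00,  0.00000000e+00,  0.00000000e+00,
         1.00000000e+00]])}
```

View pics/scene0.png

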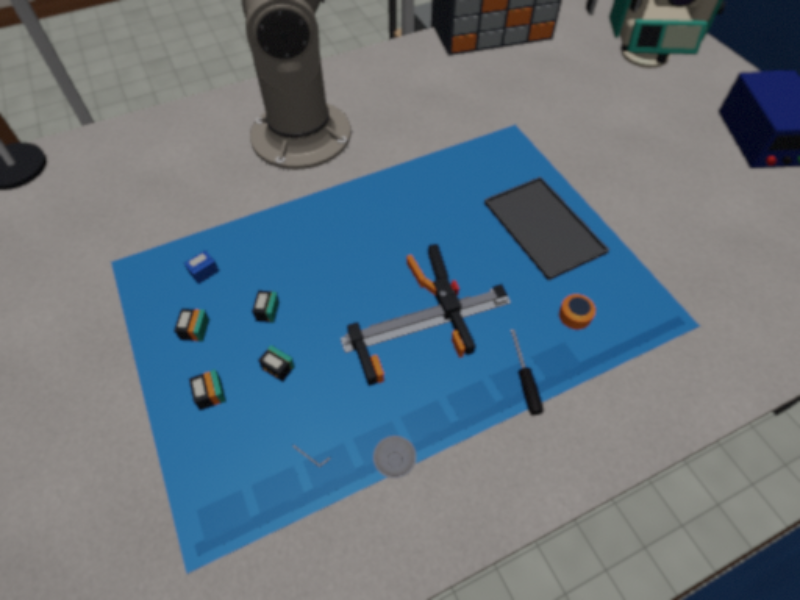

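View pics/side0.png

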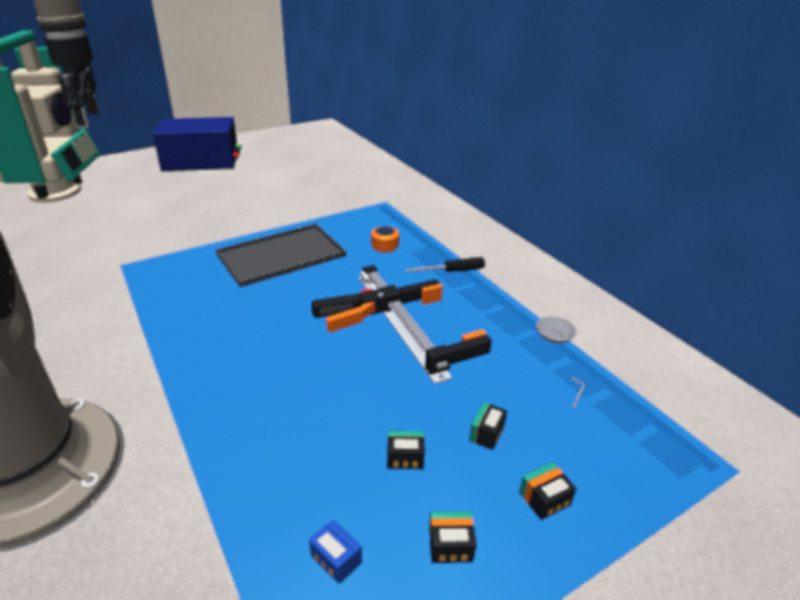

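Scene picture (800×600): the proud packs, showing orange bands, are at (192,324) and (207,389). The shut packs are at (265,305) and (276,363), and the blue look-alike is at (201,267). The side view agrees. The clamp is almost fully open with its bar along about +y, and the tray is at (545,228). Next I'll go above the packs for one wrist view.

```bash
cat >> h.py <<'E'
def go(x,y,z,th):
    "tool-axis shift and turn to tool-down pose with tool x at yaw th (deg)"
    p,R,o=tool(); a=np.radians(th); W=np.array([[np.cos(a),0,-np.sin(a)],[np.sin(a),0,np.cos(a)],[0,-1,0]])
    return (R.T@(np.array([x,y,z])-p)).round(4).tolist(),np.degrees(Rn.from_matrix(R.T@W).as_rotvec()).round(1).tolist()
E
python3 -m crank '[{"linear":[0.18,-0.05,-0.09],"dr":[0,-9,0],"hand":1},{"linear":[0.364,-0.1,-0.184],"dr":[0,-18,0],"hand":1},{"linear":[0.364,-0.1,-0.184],"dr":[0,-18,0],"hand":1},{"linear":[0.364,-0.1,-0.184],"dr":[0,-18,0],"hand":1},{"linear":[0.364,-0.1,-0.184],"dr":[0,-18,0],"hand":1},{"linear":[0.364,-0.1,-0.184],"dr":[0,-18,0],"hand":1},{"linear":[0.364,-0.1,-0.184],"dr":[0,-18,0],"hand":1},{"linear":[0.364,-0.1,-0.184],"dr":[0,-18,0],"hand":1},{"linear":[0.364,-0.1,-0.184],"dr":[0,-18,0],"hand":1},{"linear":[0.364,-0.1,-0.184],"dr":[0,-18,0],"hand":1}]'
python3 -c "
from h import *
print(go(.52,-.2,.33,0),bot.get_obs()['q'])"
```

```text
t: 1.98
eef_pos: [0.4995, 0.3513, 0.3313]
tool_rot: [0.707, -0.707, 0.003, -0.003]
contact_force: [0.3, 0.4, -1.1]
gripper_width: 0.998
([0.0247, 0.0011, -0.5511], [-0.0, -0.4, 0.0]) [-0.79685919  0.29469674  0.10526328  1.5966331  -0.03227236  1.25139288
  0.87719671]
```

```bash
python3 -m crank '[{"linear":[0.01,0,-0.28],"dr":[0,0,0],"hand":1},{"linear":[0.01,0,-0.28],"dr":[0,0,0],"hand":1},{"linear":[0.01,0,-0.28],"dr":[0,0,0],"hand":1},{"linear":[0.01,0,-0.28],"dr":[0,0,0],"hand":1},{"linear":[0.01,0,-0.28],"dr":[0,0,0],"hand":1},{"linear":[0.01,0,-0.28],"dr":[0,0,0],"hand":1},{"linear":[0.01,0,-0.28],"dr":[0,0,0],"hand":1},{"linear":[0.01,0,-0.28],"dr":[0,0,0],"hand":1},{"linear":[0.01,0,-0.28],"dr":[0,0,0],"hand":1}]'
python3 - <<'E'
from h import *
c=cam('wrist');im=bot.read_camera('wrist');cv2.imwrite('pics/w1.png',im);np.savez('w1.npz',R=c[1],t=c[2])
for t,z in [('clamp',0),('fixed_pad',.024),('moving_pad',.024),('grip_point',.026),('tab_point',.025),('tray',0)]:
    for d in bot.place_of('wrist',t)[:3]: print(t,round(d['score'],2),np.round(d['xy'],0),onz(c,d['xy'],z)[:2].round(3))
E
python3 -m crank '[{"linear":[0.01,0,-0.26],"dr":[0,0,0],"hand":1},{"linear":[0.01,0,-0.26],"dr":[0,0,0],"hand":1},{"linear":[0.01,0,-0.26],"dr":[0,0,0],"hand":1},{"linear":[0.01,0,-0.26],"dr":[0,0,0],"hand":1},{"linear":[0.01,0,-0.26],"dr":[0,0,0],"hand":1},{"linear":[0.01,0,-0.26],"dr":[0,0,0],"hand":1},{"linear":[0.01,0,-0.26],"dr":[0,0,0],"hand":1},{"linear":[0.01,0,-0.26],"dr":[0,0,0],"hand":1},{"linear":[0.01,0,-0.26],"dr":[0,0,0],"hand":1}]'
python3 - <<'E'
from h import *
c=cam('wrist');im=bot.read_camera('wrist');cv2.imwrite('pics/w2.png',im);np.savez('w2.npz',R=c[1],t=c[2])
for d in bot.place_of('wrist','pack3_mid')[:6]: print(round(d['score'],2),np.round(d['xy'],0),onz(c,d['xy'],.018)[:2].round(3))
for t,z in [('clamp',0),('fixed_pad',.024),('moving_pad',.024),('grip_point',.026),('tab_point',.025)]:
    for d in bot.place_of('wrist',t)[:3]: print(t,round(d['score'],2),np.round(d['xy'],0),onz(c,d['xy'],z)[:2].round(3))
E
```

```text
t: 2.73
eef_pos: [0.5063, 0.0708, 0.3309]
tool_rot: [0.707, -0.707, 0.004, -0.005]
contact_force: [-0.9, 0.6, 0.2]
gripper_width: 1.001
clamp 0.85 [200. 186.] [ 0.58  -0.027]
clamp 0.36 [299. 278.] [0.75  0.134]
fixed_pad 0.97 [158. 229.] [ 0.643 -0.095]
moving_pad 0.83 [247. 238.] [0.66  0.046]
grip_point 0.72 [269. 136.] [0.498 0.082]
tab_point 0.77 [269. 173.] [0.553 0.081]
tray 0.77 [443. 129.] [0.492 0.348]
tray 0.39 [151. 297.] [ 0.791 -0.134]
t: 3.83
eef_pos: [0.5144, -0.1868, 0.3302]
tool_rot: [0.707, -0.707, 0.003, -0.003]
contact_force: [-0.1, 0.6, 0.1]
gripper_width: 0.999
0.83 [230.  88.] [ 0.439 -0.229]
clamp 0.8 [367. 182.] [ 0.583 -0.02 ]
fixed_pad 0.87 [323. 225.] [ 0.646 -0.091]
fixed_pad 0.28 [233.  92.] [ 0.444 -0.226]
moving_pad 0.73 [408. 234.] [0.663 0.046]
grip_point 0.63 [452. 129.] [0.495 0.088]
tab_point 0.77 [441. 168.] [0.555 0.082]
```

View pics/w2.png

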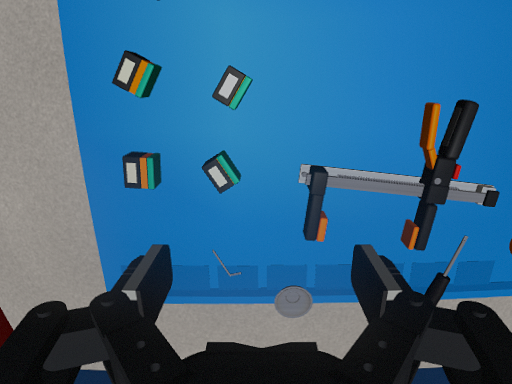

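View pics/w1.png

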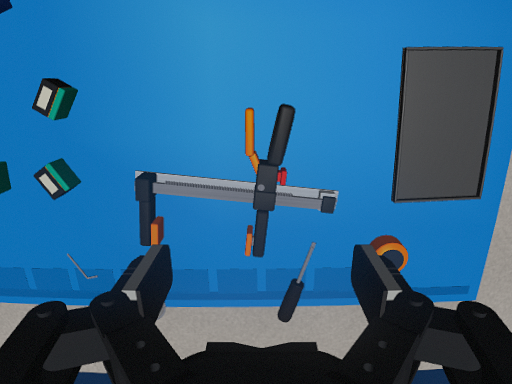

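w2 shows the proud packs at (136,75) and (142,170), the shut packs at (232,88) and (221,172), and the clamp bar running from (302,175) to (490,195). w1 shows the tray at corners (403,47), (500,47), (483,200) and (393,202). The blue look-alike is out of view. I'll fit the poses from these.

```bash
cat >> h.py <<'E'
def packs(c,im,ignore=lambda u,v:False):
    "each pack: label centre (z=.036), lid teal centre, yaw of pack y axis, from top-face label rect; orange flag"
    hsv=cv2.cvtColor(im,cv2.COLOR_BGR2HSV); out=[]
    lab=((hsv[...,1]<70)&(hsv[...,2]>150)).astype(np.uint8)
    teal=(hsv[...,0]>70)&(hsv[...,0]<95)&(hsv[...,1]>100)&(hsv[...,2]>60)
    org=(hsv[...,0]>5)&(hsv[...,0]<22)&(hsv[...,1]>150)&(hsv[...,2]>120)
    tn,tl,ts,tc=cv2.connectedComponentsWithStats(teal.astype(np.uint8))
    cs,_=cv2.findContours(lab,cv2.RETR_EXTERNAL,cv2.CHAIN_APPROX_NONE)
    for k in cs:
        if cv2.contourArea(k)<60: continue
        pts=np.array([onz(c,p[0],.036)[:2] for p in k],np.float32)
        (ctr,(a,b),ang)=cv2.minAreaRect(pts*1000); 
        if max(a,b)>45 or min(a,b)<6: continue
        m=cv2.moments(k); u=np.array([m['m10']/m['m00'],m['m01']/m['m00']])
        best=[i for i in range(1,tn) if ts[i,4]>40]
        if not best: continue
        i=min(best,key=lambda i:np.hypot(*(tc[i]-u)))
        if np.hypot(*(onz(c,tc[i],.036)-onz(c,u,.036))[:2])>.05: continue
        w=(onz(c,tc[i],.036)-onz(c,u,.036))[:2]
        long=np.radians(ang if a>b else ang+90)   # label long axis
        cand=[long+np.pi/2*j for j in range(4)]
        y=max(cand,key=lambda q:np.cos(q)*w[0]+np.sin(q)*w[1])
        v,uu=np.nonzero(org); s=np.array([ (np.hypot(*((onz(c,(x_,y_),.036)[:2])-np.array(ctr)/1000))<.04) for x_,y_ in zip(uu[::5],v[::5])]).sum()*5
        out.append(dict(px=u.round(0).tolist(),ctr=(np.array(ctr)/1000).round(4).tolist(),size=[round(a,1),round(b,1)],yaw_y=round(np.degrees(y)%360,1),lid=float(np.hypot(*w).round(4)),orange=int(s)))
    return out
E
python3 - <<'E'
from h import *
for n in ['w1','w2']:
    f=np.load(n+'.npz'); c=(bot.camera_params('wrist'),f['R'],f['t']); im=cv2.imread(f'pics/{n}.png')
    print(n); [print(p) for p in packs(c,im)]
    pts=dict(w1=[((137,171),.005),((338,191),.005),((403,47),.014),((500,47),.014),((483,200),.014),((393,202),.014)],w2=[((302,165),.005),((490,186),.005)])[n]
    for p,z in pts: print(p,onz(c,p,z)[:2].round(3))
im=cv2.imread('pics/w2.png'); cv2.imwrite('pics/w2c.png',cv2.resize(np.hstack([im[40:210,80:260],im[140:310,290:500]]),None,fx=2,fy=2,interpolation=cv2.INTER_CUBIC))
E
```

```text
w1
{'px': [48.0, 184.0], 'ctr': [0.5614, -0.2516], 'size': [29.2, 13.7], 'yaw_y': np.float64(121.2), 'lid': 0.0197, 'orange': 0}
{'px': [44.0, 97.0], 'ctr': [0.436, -0.2317], 'size': [13.6, 29.7], 'yaw_y': np.float64(58.3), 'lid': 0.0196, 'orange': 10}
(137, 171) [ 0.552 -0.124]
(338, 191) [0.589 0.19 ]
(403, 47) [0.378 0.267]
(500, 47) [0.373 0.41 ]
(483, 200) [0.604 0.427]
(393, 202) [0.605 0.277]
w2
{'px': [217.0, 176.0], 'ctr': [0.5612, -0.251], 'size': [29.2, 13.1], 'yaw_y': np.float64(122.2), 'lid': 0.0192, 'orange': 0}
{'px': [131.0, 172.0], 'ctr': [0.5545, -0.3768], 'size': [12.5, 29.0], 'yaw_y': np.float64(86.3), 'lid': 0.0284, 'orange': 200}
{'px': [228.0, 85.0], 'ctr': [0.436, -0.2312], 'size': [13.9, 29.7], 'yaw_y': np.float64(58.3), 'lid': 0.0185, 'orange': 0}
{'px': [126.0, 70.0], 'ctr': [0.4139, -0.3667], 'size': [13.7, 29.3], 'yaw_y': np.float64(60.7), 'lid': 0.027, 'orange': 235}
(302, 165) [ 0.553 -0.125]
(490, 186) [0.59  0.183]
```

View pics/w2c.png

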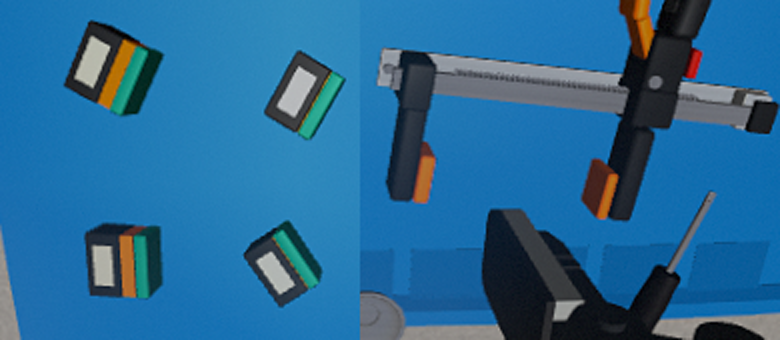

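The pack fits agree within 1 mm across two views. Candidates for the proud packs are P1 (126,70) and P2 (131,172). The shut packs at (228,85) and (217,176) and the blue look-alike are ruled out. The crop confirms wide orange bands only on the left two. Clamp yaw is about −6.8°, and the opening is about 0.14. I'll hover over P1 first.

```bash
python3 -c "
from h import *
print(go(.414,-.367,.2,-119.3))"
```

```text
([-0.0994, 0.1305, -0.1816], [-0.0, 119.0, -0.0])
```

```bash
python3 -m crank '[{"linear":[-0.03,0.04,-0.06],"dr":[0,7,0],"hand":1},{"linear":[-0.06,0.08,-0.12],"dr":[0,14,0],"hand":1},{"linear":[-0.1,0.13,-0.18],"dr":[0,21,0],"hand":1},{"linear":[-0.1,0.13,-0.18],"dr":[0,28,0],"hand":1},{"linear":[-0.1,0.13,-0.18],"dr":[0,35,0],"hand":1},{"linear":[-0.1,0.13,-0.18],"dr":[0,42,0],"hand":1},{"linear":[-0.1,0.13,-0.18],"dr":[0,49,0],"hand":1},{"linear":[-0.1,0.13,-0.18],"dr":[0,56,0],"hand":1},{"linear":[-0.1,0.13,-0.18],"dr":[0,63,0],"hand":1},{"linear":[-0.1,0.13,-0.18],"dr":[0,69,0],"hand":1}]'
python3 -m crank '[{"linear":[0,0,0],"dr":[0,7,0],"hand":1},{"linear":[0,0,0],"dr":[0,14,0],"hand":1},{"linear":[0,0,0],"dr":[0,21,0],"hand":1},{"linear":[0,0,0],"dr":[0,28,0],"hand":1},{"linear":[0,0,0],"dr":[0,35,0],"hand":1},{"linear":[0,0,0],"dr":[0,42,0],"hand":1},{"linear":[0,0,0],"dr":[0,50,0],"hand":1},{"linear":[0,0,0],"dr":[0,50,0],"hand":1},{"linear":[0,0,0],"dr":[0,50,0],"hand":1}]'
cat >> h.py <<'E'
def look(n,near=None):
    c=cam('wrist');im=bot.read_camera('wrist');cv2.imwrite(f'pics/{n}.png',im)
    for p in packs(c,im): print(p)
    return c,im
E
python3 - <<'E'
from h import *
look('a1'); print(go(.4139,-.3667,.2,-119.3), bot.get_obs()['q'].round(2))
E
```

```text
t: 5.02
eef_pos: [0.413, -0.3662, 0.2004]
tool_rot: [0.58, -0.58, 0.404, -0.404]
contact_force: [-0.4, 0.7, -0.4]
gripper_width: 1.0
t: 5.77
eef_pos: [0.4132, -0.366, 0.2004]
tool_rot: [0.357, -0.358, 0.61, -0.61]
contact_force: [0.6, 0.2, -1.3]
gripper_width: 1.003
{'px': [262.0, 167.0], 'ctr': [0.4137, -0.3667], 'size': [12.4, 29.2], 'yaw_y': np.float64(60.7), 'lid': 0.0272, 'orange': 370}
{'px': [394.0, 107.0], 'ctr': [0.5543, -0.3766], 'size': [13.5, 29.1], 'yaw_y': np.float64(86.4), 'lid': 0.028, 'orange': 485}
{'px': [209.0, 27.0], 'ctr': [0.4359, -0.2306], 'size': [13.5, 28.9], 'yaw_y': np.float64(59.3), 'lid': 0.0179, 'orange': 25}
([0.0002, 0.0005, 0.001], [0.0, 0.1, 0.0]) [-0.13  0.46  0.99  1.93 -0.46  1.    0.56]
```

```bash
python3 -m crank '[{"linear":[0,0.04,0.001],"dr":[0,0,0],"hand":1},{"linear":[0,0.08,0.001],"dr":[0,0,0],"hand":1},{"linear":[0,0.12,0.001],"dr":[0,0,0],"hand":1},{"linear":[0,0.15,0.001],"dr":[0,0,0],"hand":1},{"linear":[0,0.175,0.001],"dr":[0,0,0],"hand":1},{"linear":[0,0.195,0.001],"dr":[0,0,0],"hand":1},{"linear":[0,0.195,0.001],"dr":[0,0,0],"hand":1}]' 40
python3 -m crank '[{"linear":[0,0,0],"dr":[0,0,0],"hand":-1},{"linear":[0,0,0],"dr":[0,0,0],"hand":-1},{"linear":[0,0,0],"dr":[0,0,0],"hand":-1},{"linear":[0,0,0],"dr":[0,0,0],"hand":-1},{"linear":[0,0,0],"dr":[0,0,0],"hand":-1},{"linear":[0,0,0],"dr":[0,0,0],"hand":-1}]'
python3 -m crank '[{"linear":[0,-0.03,0],"dr":[0,0,0],"hand":-1},{"linear":[0,-0.06,0],"dr":[0,0,0],"hand":-1},{"linear":[0,-0.1,0],"dr":[0,0,0],"hand":-1},{"linear":[0,-0.12,0],"dr":[0,0,0],"hand":-1},{"linear":[0,-0.12,0],"dr":[0,0,0],"hand":-1}]'
python3 - <<'E'
from h import *
F=np.array([.6445,-.093]);a=np.radians(-6.8);xh=np.array([np.cos(a),np.sin(a)]);yh=np.array([-xh[1],xh[0]])
for X,Y in [(.005,.017),(.005,.068)]:
    t=F+X*xh+Y*yh; print(t.round(4),go(*t,.124,-96.8))
look('a2')
E
```

```text
t: 6.4
eef_pos: [0.4121, -0.365, 0.0022]
tool_rot: [0.357, -0.358, 0.612, -0.608]
contact_force: [0.0, 0.8, 0.2]
gripper_width: 1.002
t: 6.9
eef_pos: [0.4145, -0.3676, 0.0072]
tool_rot: [-0.357, 0.356, -0.61, 0.611]
contact_force: [-0.7, 1.9, 6.8]
gripper_width: 0.556
t: 7.32
eef_pos: [0.4158, -0.3691, 0.1304]
tool_rot: [-0.358, 0.355, -0.608, 0.613]
contact_force: [-0.2, -0.2, -2.5]
gripper_width: 0.555
[ 0.6515 -0.0767] ([-0.3705, 0.0068, 0.0615], [-0.5, -22.6, 0.1])
[ 0.6575 -0.0261] ([-0.4175, 0.0067, 0.0419], [-0.5, -22.6, 0.1])
{'px': [425.0, 110.0], 'ctr': [0.5545, -0.3764], 'size': [14.0, 29.6], 'yaw_y': np.float64(86.4), 'lid': 0.0281, 'orange': 810}
```

```bash
python3 -m crank '[{"linear":[-0.04,0,0.007],"dr":[0,-5,0],"hand":-1},{"linear":[-0.08,0,0.013],"dr":[0,-10,0],"hand":-1},{"linear":[-0.12,0,0.02],"dr":[0,-15,0],"hand":-1},{"linear":[-0.16,0,0.027],"dr":[0,-20,0],"hand":-1},{"linear":[-0.2,0,0.033],"dr":[0,-22.6,0],"hand":-1},{"linear":[-0.24,0,0.04],"dr":[0,-22.6,0],"hand":-1},{"linear":[-0.28,0,0.047],"dr":[0,-22.6,0],"hand":-1},{"linear":[-0.32,0,0.053],"dr":[0,-22.6,0],"hand":-1},{"linear":[-0.36,0,0.06],"dr":[0,-22.6,0],"hand":-1},{"linear":[-0.37,0,0.0615],"dr":[0,-22.6,0],"hand":-1}]'
python3 -m crank '[{"linear":[0,0,0],"dr":[0,0,0],"hand":-1},{"linear":[0,0,0],"dr":[0,0,0],"hand":-1}]'
python3 - <<'E'
from h import *
c,im=look('a3')
for d in bot.place_of('wrist','fixed_pad')[:3]: print(round(d['score'],2),np.round(d['xy'],0),onz(c,d['xy'],.024)[:2].round(4))
F=np.array([.6445,-.093]);a=np.radians(-6.8);xh=np.array([np.cos(a),np.sin(a)]);yh=np.array([-xh[1],xh[0]])
t=F+.005*xh+.017*yh; print(t.round(4),go(*t,.010,-96.8))
E
```

```text
t: 8.2
eef_pos: [0.6527, -0.0656, 0.1233]
tool_rot: [0.473, -0.471, 0.528, -0.525]
contact_force: [0.9, 0.9, -2.6]
gripper_width: 0.55
t: 8.37
eef_pos: [0.6485, -0.0736, 0.1239]
tool_rot: [0.469, -0.471, 0.529, -0.528]
contact_force: [-0.8, -0.4, -1.5]
gripper_width: 0.554
[ 0.6515 -0.0767] ([-0.0, 0.1147, 0.004], [0.1, -0.1, 0.0])
```

View pics/a3.png

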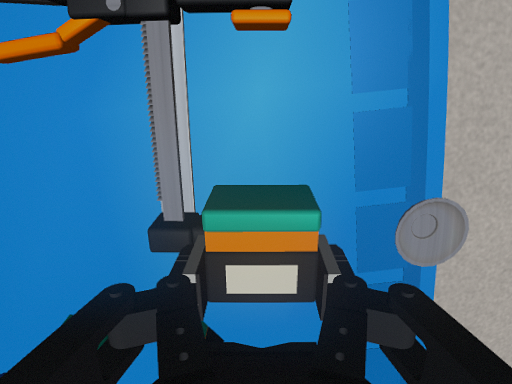

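Run:
```python
from h import *
a=np.radians(-6.8);xh=np.array([np.cos(a),np.sin(a)]);yh=np.array([-xh[1],xh[0]]);F=np.array([.6445,-.093])
for n,box,z in [('w1',(140,175,210,255),.007),('w2',(308,340,205,250),.041)]:
    f=np.load(n+'.npz'); c=(bot.camera_params('wrist'),f['R'],f['t']); im=cv2.imread(f'pics/{n}.png')
    h=cv2.cvtColor(im,cv2.COLOR_BGR2HSV); m=(h[...,0]>3)&(h[...,0]<22)&(h[...,1]>150)&(h[...,2]>90)
    for v in range(box[2],box[3],4):
        u=[k for k in range(box[0],box[1]) if m[v,k]]
        if u: 
            X=onz(c,(u[-1]+.5,v),z)[:2]-F; print(n,v,u[0],u[-1],'rel x %.1f y %.1f'%(1e3*X@xh,1e3*X@yh))
```

```text
w1 226 151 157 rel x 1.8 y -8.1
w1 230 151 157 rel x 9.1 y -8.2
w1 234 151 157 rel x 16.4 y -8.2
w1 238 151 157 rel x 23.8 y -8.2
w1 242 151 157 rel x 31.3 y -8.2
w2 221 320 326 rel x -13.9 y 0.8
w2 225 319 325 rel x -7.2 y 0.5
w2 229 318 325 rel x -0.7 y 1.6
w2 233 318 324 rel x 6.1 y 1.3
w2 237 317 323 rel x 12.9 y 0.9
```

```bash
python3 -m crank '[{"linear":[-0.002,0.03,0.004],"dr":[0,0,0],"hand":-1},{"linear":[-0.002,0.06,0.004],"dr":[0,0,0],"hand":-1},{"linear":[-0.002,0.08,0.004],"dr":[0,0,0],"hand":-1},{"linear":[-0.002,0.1,0.004],"dr":[0,0,0],"hand":-1},{"linear":[-0.002,0.11,0.004],"dr":[0,0,0],"hand":-1},{"linear":[-0.002,0.115,0.004],"dr":[0,0,0],"hand":-1},{"linear":[-0.002,0.115,0.004],"dr":[0,0,0],"hand":-1}]'
python3 -m crank '[{"linear":[0,0,0],"dr":[0,0,0],"hand":0.45},{"linear":[0,0,0],"dr":[0,0,0],"hand":0.45},{"linear":[0,0,0],"dr":[0,0,0],"hand":0.45}]'
python3 -m crank '[{"linear":[0,-0.03,0],"dr":[0,0,0],"hand":0.45},{"linear":[0,-0.07,0],"dr":[0,0,0],"hand":0.45},{"linear":[0,-0.11,0],"dr":[0,0,0],"hand":1},{"linear":[0,-0.15,0],"dr":[0,0,0],"hand":1},{"linear":[0,-0.19,0],"dr":[0,0,0],"hand":1},{"linear":[0,-0.19,0],"dr":[0,0,0],"hand":1}]'
python3 - <<'E'
from h import *
look('a4')
print(go(.5545,-.3766,.2,-93.7))
E
```

```text
t: 9.05
eef_pos: [0.6525, -0.0744, 0.0099]
tool_rot: [0.468, -0.469, 0.53, -0.529]
contact_force: [0.5, 0.8, -1.5]
gripper_width: 0.553
t: 9.3
eef_pos: [0.6545, -0.0737, 0.0121]
tool_rot: [-0.47, 0.469, -0.528, 0.53]
contact_force: [-0.5, 0.9, 0.4]
gripper_width: 0.725
t: 9.8
eef_pos: [0.6578, -0.0754, 0.2102]
tool_rot: [-0.473, 0.465, -0.526, 0.533]
contact_force: [1.1, -0.3, 1.3]
gripper_width: 1.002
{'px': [198.0, 312.0], 'ctr': [0.5607, -0.2516], 'size': [29.0, 13.2], 'yaw_y': np.float64(121.2), 'lid': 0.0196, 'orange': 0}
{'px': [254.0, 163.0], 'ctr': [0.6534, -0.0741], 'size': [11.7, 29.0], 'yaw_y': np.float64(82.9), 'lid': 0.0264, 'orange': 775}
([0.312, 0.0055, -0.0651], [-0.6, -3.2, -0.1])
```

```bash
python3 -m crank '[{"linear":[0.04,0,-0.008],"dr":[-0.5,-3,0],"hand":1},{"linear":[0.08,0,-0.016],"dr":[-0.5,-3,0],"hand":1},{"linear":[0.12,0,-0.025],"dr":[-0.5,-3,0],"hand":1},{"linear":[0.16,0,-0.033],"dr":[-0.5,-3,0],"hand":1},{"linear":[0.2,0,-0.041],"dr":[-0.5,-3,0],"hand":1},{"linear":[0.24,0,-0.05],"dr":[-0.5,-3,0],"hand":1},{"linear":[0.28,0,-0.058],"dr":[-0.5,-3,0],"hand":1},{"linear":[0.312,0.005,-0.065],"dr":[-0.5,-3,0],"hand":1},{"linear":[0.312,0.005,-0.065],"dr":[-0.5,-3,0],"hand":1},{"linear":[0.312,0.005,-0.065],"dr":[-0.5,-3,0],"hand":1}]'
python3 - <<'E'
from h import *
look('b1')
print(go(.5545,-.3766,.008,-93.7))
E
```

```text
t: 10.68
eef_pos: [0.5493, -0.378, 0.1951]
tool_rot: [0.479, -0.484, 0.52, -0.515]
contact_force: [1.4, 0.8, -0.5]
gripper_width: 1.003
{'px': [268.0, 166.0], 'ctr': [0.5544, -0.3766], 'size': [12.2, 28.7], 'yaw_y': np.float64(86.0), 'lid': 0.0282, 'orange': 430}
{'px': [265.0, 27.0], 'ctr': [0.5609, -0.2508], 'size': [29.7, 13.4], 'yaw_y': np.float64(122.4), 'lid': 0.0183, 'orange': 15}
{'px': [123.0, 17.0], 'ctr': [0.436, -0.2307], 'size': [13.2, 29.3], 'yaw_y': np.float64(58.7), 'lid': 0.0225, 'orange': 20}
([0.0008, 0.1868, 0.0054], [0.5, -0.2, -0.1])
```

```bash
python3 -m crank '[{"linear":[0,0.04,0.004],"dr":[0.5,0,0],"hand":1},{"linear":[0,0.08,0.004],"dr":[0.5,0,0],"hand":1},{"linear":[0,0.12,0.004],"dr":[0.5,0,0],"hand":1},{"linear":[0,0.15,0.004],"dr":[0.5,0,0],"hand":1},{"linear":[0,0.175,0.004],"dr":[0.5,0,0],"hand":1},{"linear":[0,0.187,0.004],"dr":[0.5,0,0],"hand":1},{"linear":[0,0.187,0.004],"dr":[0.5,0,0],"hand":1}]' 40
python3 -m crank '[{"linear":[0,0,0],"dr":[0,0,0],"hand":-1},{"linear":[0,0,0],"dr":[0,0,0],"hand":-1},{"linear":[0,0,0],"dr":[0,0,0],"hand":-1},{"linear":[0,0,0],"dr":[0,0,0],"hand":-1},{"linear":[0,0,0],"dr":[0,0,0],"hand":-1},{"linear":[0,0,0],"dr":[0,0,0],"hand":-1}]'
python3 -m crank '[{"linear":[0,-0.03,0],"dr":[0,0,0],"hand":-1},{"linear":[0,-0.06,0],"dr":[0,0,0],"hand":-1},{"linear":[0,-0.1,0],"dr":[0,0,0],"hand":-1},{"linear":[0,-0.12,0],"dr":[0,0,0],"hand":-1},{"linear":[0,-0.12,0],"dr":[0,0,0],"hand":-1},{"linear":[0,-0.12,0],"dr":[0,0,0],"hand":-1}]'
python3 - <<'E'
from h import *
F=np.array([.6534,-.0741]);a=np.radians(-6.8);xh=np.array([np.cos(a),np.sin(a)]);yh=np.array([-xh[1],xh[0]])
t=F+.052*yh; print(t.round(4),go(*t,.124,-96.8))
E
```

```text
t: 11.32
eef_pos: [0.5535, -0.3724, 0.0054]
tool_rot: [0.483, -0.484, 0.518, -0.514]
contact_force: [0.4, -0.1, 0.1]
gripper_width: 0.999
t: 11.82
eef_pos: [0.5552, -0.3763, 0.0107]
tool_rot: [-0.484, 0.482, -0.516, 0.517]
contact_force: [-1.0, 0.9, 6.3]
gripper_width: 0.556
t: 12.32
eef_pos: [0.5547, -0.3759, 0.1301]
tool_rot: [-0.484, 0.482, -0.516, 0.517]
contact_force: [0.5, -0.3, -2.7]
gripper_width: 0.555
[ 0.6596 -0.0225] ([-0.3596, 0.0062, 0.081], [-0.2, 3.0, 0.0])
```

```bash
python3 -m crank '[{"linear":[-0.04,0,0.009],"dr":[0,3,0],"hand":-1},{"linear":[-0.08,0,0.018],"dr":[0,3,0],"hand":-1},{"linear":[-0.12,0,0.027],"dr":[0,3,0],"hand":-1},{"linear":[-0.16,0,0.036],"dr":[0,3,0],"hand":-1},{"linear":[-0.2,0,0.045],"dr":[0,3,0],"hand":-1},{"linear":[-0.24,0,0.054],"dr":[0,3,0],"hand":-1},{"linear":[-0.28,0,0.063],"dr":[0,3,0],"hand":-1},{"linear":[-0.32,0,0.072],"dr":[0,3,0],"hand":-1},{"linear":[-0.36,0,0.081],"dr":[0,3,0],"hand":-1},{"linear":[-0.36,0,0.081],"dr":[0,3,0],"hand":-1}]'
python3 -m crank '[{"linear":[0,0,0],"dr":[0,0,0],"hand":-1},{"linear":[0,0,0],"dr":[0,0,0],"hand":-1},{"linear":[0,0,0],"dr":[0,0,0],"hand":-1},{"linear":[0,0,0],"dr":[0,0,0],"hand":-1}]'
python3 - <<'E'
from h import *
look('b2')
print(go(.6596,-.0225,.011,-96.8))
E
```

```text
t: 13.15
eef_pos: [0.6604, -0.0083, 0.1253]
tool_rot: [0.474, -0.472, 0.528, -0.523]
contact_force: [0.9, 2.9, -2.7]
gripper_width: 0.556
t: 13.48
eef_pos: [0.6581, -0.0239, 0.1282]
tool_rot: [0.468, -0.469, 0.53, -0.53]
contact_force: [0.4, -1.2, -2.7]
gripper_width: 0.556
([-0.0014, 0.1174, 0.0012], [0.0, -0.2, 0.0])
```

```bash
python3 -m crank '[{"linear":[-0.001,0.03,0.001],"dr":[0,0,0],"hand":-1},{"linear":[-0.001,0.06,0.001],"dr":[0,0,0],"hand":-1},{"linear":[-0.001,0.08,0.001],"dr":[0,0,0],"hand":-1},{"linear":[-0.001,0.1,0.001],"dr":[0,0,0],"hand":-1},{"linear":[-0.001,0.112,0.001],"dr":[0,0,0],"hand":-1},{"linear":[-0.001,0.117,0.001],"dr":[0,0,0],"hand":-1},{"linear":[-0.001,0.117,0.001],"dr":[0,0,0],"hand":-1}]'
python3 -m crank '[{"linear":[0,0,0],"dr":[0,0,0],"hand":0.45},{"linear":[0,0,0],"dr":[0,0,0],"hand":0.45},{"linear":[0,0,0],"dr":[0,0,0],"hand":0.45}]'
python3 -m crank '[{"linear":[0,-0.03,0],"dr":[0,0,0],"hand":0.45},{"linear":[0,-0.07,0],"dr":[0,0,0],"hand":0.45},{"linear":[0,-0.11,0],"dr":[0,0,0],"hand":1},{"linear":[0,-0.15,0],"dr":[0,0,0],"hand":1},{"linear":[0,-0.19,0],"dr":[0,0,0],"hand":1},{"linear":[0,-0.22,0],"dr":[0,0,0],"hand":1},{"linear":[0,-0.22,0],"dr":[0,0,0],"hand":1},{"linear":[0,-0.22,0],"dr":[0,0,0],"hand":1}]'
python3 - <<'E'
from h import *
c,im=look('b3')
for t,z in [('moving_pad',.024),('grip_point',.026),('tab_point',.025)]:
    for d in bot.place_of('wrist',t)[:2]: print(t,round(d['score'],2),np.round(d['xy'],0),onz(c,d['xy'],z)[:2].round(3))
E
```

```text
t: 14.12
eef_pos: [0.6596, -0.0219, 0.0118]
tool_rot: [0.469, -0.469, 0.53, -0.529]
contact_force: [0.6, 0.6, -2.0]
gripper_width: 0.553
t: 14.37
eef_pos: [0.661, -0.0212, 0.0126]
tool_rot: [-0.47, 0.469, -0.529, 0.529]
contact_force: [0.6, -0.8, -0.2]
gripper_width: 0.722
t: 15.03
eef_pos: [0.6614, -0.0213, 0.2343]
tool_rot: [-0.471, 0.468, -0.528, 0.53]
contact_force: [-0.4, -0.7, -0.5]
gripper_width: 0.995
{'px': [207.0, 332.0], 'ctr': [0.5604, -0.2521], 'size': [28.5, 13.3], 'yaw_y': np.float64(122.2), 'lid': 0.0197, 'orange': 0}
{'px': [259.0, 204.0], 'ctr': [0.6538, -0.0739], 'size': [12.4, 27.9], 'yaw_y': np.float64(83.0), 'lid': 0.0294, 'orange': 565}
{'px': [260.0, 160.0], 'ctr': [0.6606, -0.0228], 'size': [12.5, 29.7], 'yaw_y': np.float64(263.1), 'lid': 0.0222, 'orange': 570}
moving_pad 0.91 [254.  95.] [0.663 0.047]
grip_point 0.97 [99. 88.] [0.497 0.076]
tab_point 0.74 [150.  75.] [0.555 0.082]
```

View pics/b3.png

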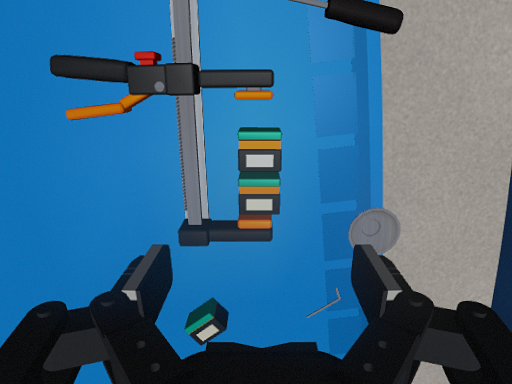

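b3 shows both proud packs standing between the jaws, with labels at (260,160) and (259,204), lids towards the moving pad and the back one close to the fixed pad. The grip is at (99,75). Next is the trigger.

```bash
python3 -c "
from h import *
print(go(.494,.080,.17,-6.8))"
```

```text
([-0.0803, 0.0605, -0.1759], [0.1, -90.0, -0.1])
```

```bash
python3 -m crank '[{"linear":[-0.02,0,-0.035],"dr":[0,-7,0],"hand":1},{"linear":[-0.04,0,-0.07],"dr":[0,-14,0],"hand":1},{"linear":[-0.06,0,-0.105],"dr":[0,-21,0],"hand":1},{"linear":[-0.08,0.02,-0.14],"dr":[0,-28,0],"hand":1},{"linear":[-0.08,0.06,-0.176],"dr":[0,-35,0],"hand":1},{"linear":[-0.08,0.06,-0.176],"dr":[0,-42,0],"hand":1},{"linear":[-0.08,0.06,-0.176],"dr":[0,-49,0],"hand":1},{"linear":[-0.08,0.06,-0.176],"dr":[0,-56,0],"hand":1},{"linear":[-0.08,0.06,-0.176],"dr":[0,-63,0],"hand":1},{"linear":[-0.08,0.06,-0.176],"dr":[0,-70,0],"hand":1}]'
python3 -m crank '[{"linear":[0,0,0],"dr":[0,-7,0],"hand":1},{"linear":[0,0,0],"dr":[0,-14,0],"hand":1},{"linear":[0,0,0],"dr":[0,-20,0],"hand":1},{"linear":[0,0,0],"dr":[0,-20,0],"hand":1},{"linear":[0,0,0],"dr":[0,-20,0],"hand":1},{"linear":[0,0,0],"dr":[0,-20,0],"hand":1}]'
python3 - <<'E'
from h import *
c=cam('wrist'); im=bot.read_camera('wrist');cv2.imwrite('pics/g1.png',im)
F=np.array([.6445,-.093]);a=np.radians(-6.8);xh=np.array([np.cos(a),np.sin(a)]);yh=np.array([-xh[1],xh[0]])
for t,z in [('moving_pad',.024),('grip_point',.026),('tab_point',.025)]:
    for d in bot.place_of('wrist',t)[:2]: X=onz(c,d['xy'],z)[:2]; print(t,round(d['score'],2),np.round(d['xy'],0),X.round(3),'clamp rel F',(1e3*(X-F)@xh).round(1),(1e3*(X-F)@yh).round(1))
print(go(.494,.080,.006,-6.8))
E
```

```text
t: 16.07
eef_pos: [0.4939, 0.0793, 0.1706]
tool_rot: [-0.688, 0.689, -0.163, 0.161]
contact_force: [0.2, -0.6, -0.2]
gripper_width: 0.997
t: 16.57
eef_pos: [0.4945, 0.0792, 0.1711]
tool_rot: [-0.706, 0.706, -0.044, 0.043]
contact_force: [0.2, -0.4, 0.3]
gripper_width: 1.0
moving_pad 0.86 [251. 317.] [0.662 0.047] clamp rel F 1.0 140.9
grip_point 0.88 [265. 175.] [0.498 0.082] clamp rel F -166.2 156.3
grip_point 0.64 [150. 318.] [ 0.649 -0.068] clamp rel F 1.9 25.2
tab_point 0.57 [268. 228.] [0.553 0.079] clamp rel F -110.8 159.8
([-0.0008, 0.1654, 0.0004], [0.0, -0.1, -0.0])
```

View pics/g1.png

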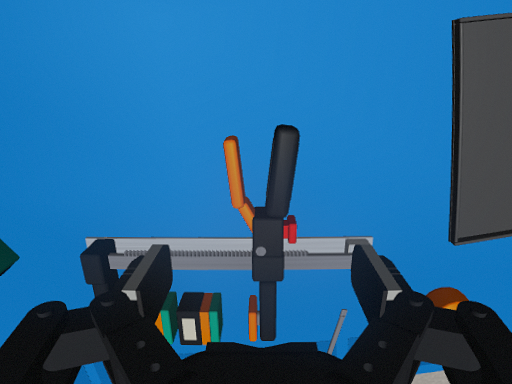

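```bash
python3 -m crank '[{"linear":[0.001,0.04,0.001],"dr":[0,0,0],"hand":1},{"linear":[0.001,0.08,0.001],"dr":[0,0,0],"hand":1},{"linear":[0.001,0.11,0.001],"dr":[0,0,0],"hand":1},{"linear":[0.001,0.135,0.001],"dr":[0,0,0],"hand":1},{"linear":[0.001,0.155,0.001],"dr":[0,0,0],"hand":1},{"linear":[0.001,0.163,0.001],"dr":[0,0,0],"hand":1},{"linear":[0.001,0.163,0.001],"dr":[0,0,0],"hand":1}]' 30
python3 -m crank '[{"linear":[0,0,0],"dr":[0,0,0],"hand":-1},{"linear":[0,0,0],"dr":[0,0,0],"hand":-1},{"linear":[0,0,0],"dr":[0,0,0],"hand":-1},{"linear":[0,0,0],"dr":[0,0,0],"hand":-1},{"linear":[0,0,0],"dr":[0,0,0],"hand":-1},{"linear":[0,0,0],"dr":[0,0,0],"hand":-1},{"linear":[0,0,0],"dr":[0,0,0],"hand":-1},{"linear":[0,0,0],"dr":[0,0,0],"hand":-1}]' 30
python3 -m crank '[{"linear":[0,0,0],"dr":[0,0,0],"hand":1},{"linear":[0,0,-0.005],"dr":[0,0,0],"hand":1},{"linear":[0,0,-0.01],"dr":[0,0,0],"hand":1},{"linear":[0,0,-0.01],"dr":[0,0,0],"hand":1},{"linear":[0,0,-0.01],"dr":[0,0,0],"hand":1},{"linear":[0,0,-0.01],"dr":[0,0,0],"hand":1}]'
cat >> h.py <<'E'
F=np.array([.6445,-.093]);_a=np.radians(-6.8);xh=np.array([np.cos(_a),np.sin(_a)]);yh=np.array([-xh[1],xh[0]])
def clampview(n,cn='wrist',ts=('moving_pad','grip_point','tab_point')):
    c=cam(cn); im=bot.read_camera(cn);cv2.imwrite(f'pics/{n}.png',im)
    for t in ts:
        for d in bot.place_of(cn,t)[:1]: X=onz(c,d['xy'],.025)[:2]; print(t,round(d['score'],2),np.round(d['xy'],0),X.round(3),'rel F',(1e3*(X-F)@xh).round(1),(1e3*(X-F)@yh).round(1))
    return c,im
E
python3 - <<'E'
from h import *
clampview('g2'); clampview('g2s','scene')
E
```

```text
t: 17.35
eef_pos: [0.4948, 0.08, 0.0071]
tool_rot: [-0.705, 0.706, -0.043, 0.041]
contact_force: [0.4, 0.4, 0.5]
gripper_width: 0.997
t: 18.02
eef_pos: [0.4953, 0.0782, 0.0109]
tool_rot: [0.706, -0.706, 0.044, -0.044]
contact_force: [-7.6, -5.2, 20.3]
gripper_width: 0.475
t: 18.52
eef_pos: [0.495, 0.0709, 0.0087]
tool_rot: [0.706, -0.706, 0.042, -0.042]
contact_force: [-0.9, -0.9, -0.8]
gripper_width: 0.998
grip_point 0.71 [263. 265.] [0.495 0.071] rel F -167.6 145.5
moving_pad 0.68 [286. 220.] [0.655 0.033] rel F -4.4 126.5
grip_point 0.66 [271. 171.] [0.493 0.072] rel F -169.8 145.6
tab_point 0.83 [278. 187.] [0.553 0.064] rel F -109.8 144.6
```

```bash
python3 -m crank '[{"linear":[0,-0.003,0],"dr":[0,0,0],"hand":-1},{"linear":[0,-0.003,0],"dr":[0,0,0],"hand":-1},{"linear":[0,-0.003,0],"dr":[0,0,0],"hand":-1},{"linear":[0,-0.003,0],"dr":[0,0,0],"hand":-1},{"linear":[0,-0.003,0],"dr":[0,0,0],"hand":-1},{"linear":[0,-0.003,0],"dr":[0,0,0],"hand":-1},{"linear":[0,-0.003,0],"dr":[0,0,0],"hand":-1}]'
python3 -m crank '[{"linear":[0,0,0],"dr":[0,0,0],"hand":1},{"linear":[0,0,-0.005],"dr":[0,0,0],"hand":1},{"linear":[0,0,-0.01],"dr":[0,0,0],"hand":1},{"linear":[0,0,-0.01],"dr":[0,0,0],"hand":1},{"linear":[0,0,-0.01],"dr":[0,0,0],"hand":1},{"linear":[0,0,-0.01],"dr":[0,0,0],"hand":1}]'
python3 -m crank '[{"linear":[0,0,0],"dr":[0,0,0],"hand":-1},{"linear":[0,0,0],"dr":[0,0,0],"hand":-1},{"linear":[0,0,0],"dr":[0,0,0],"hand":-1},{"linear":[0,0,0],"dr":[0,0,0],"hand":-1},{"linear":[0,0,0],"dr":[0,0,0],"hand":-1},{"linear":[0,0,0],"dr":[0,0,0],"hand":-1},{"linear":[0,0,0],"dr":[0,0,0],"hand":-1}]'
python3 -m crank '[{"linear":[0,0,0],"dr":[0,0,0],"hand":1},{"linear":[0,0,-0.005],"dr":[0,0,0],"hand":1},{"linear":[0,0,-0.01],"dr":[0,0,0],"hand":1},{"linear":[0,0,-0.01],"dr":[0,0,0],"hand":1},{"linear":[0,0,-0.01],"dr":[0,0,0],"hand":1},{"linear":[0,0,-0.01],"dr":[0,0,0],"hand":1}]'
python3 - <<'E'
from h import *
clampview('g3'); clampview('g3s','scene')
E
```

```text
t: 19.5
eef_pos: [0.4935, 0.0683, 0.0127]
tool_rot: [-0.706, 0.706, -0.045, 0.043]
contact_force: [-7.8, -4.6, 20.3]
gripper_width: 0.473
t: 20.0
eef_pos: [0.4936, 0.0609, 0.0115]
tool_rot: [0.706, -0.706, 0.042, -0.042]
contact_force: [0.4, -0.5, -0.9]
gripper_width: 1.001
t: 20.58
eef_pos: [0.492, 0.0584, 0.0124]
tool_rot: [-0.706, 0.706, -0.045, 0.043]
contact_force: [-8.0, -5.5, 20.2]
gripper_width: 0.475
t: 21.08
eef_pos: [0.4924, 0.051, 0.0115]
tool_rot: [0.706, -0.706, 0.042, -0.042]
contact_force: [-0.1, 0.0, -0.8]
gripper_width: 1.0
grip_point 0.96 [265. 262.] [0.493 0.052] rel F -167.5 126.4
tab_point 0.56 [274. 355.] [0.551 0.051] rel F -110.0 131.7
moving_pad 0.9 [279. 224.] [0.659 0.009] rel F 2.2 102.5
grip_point 0.9 [267. 172.] [0.489 0.059] rel F -172.1 132.2
tab_point 0.61 [271. 185.] [0.536 0.05 ] rel F -124.5 129.0
```

```bash
python3 -m crank '[{"linear":[0,0,0],"dr":[0,0,0],"hand":-1},{"linear":[0,0,0],"dr":[0,0,0],"hand":-1},{"linear":[0,0,0],"dr":[0,0,0],"hand":-1},{"linear":[0,0,0],"dr":[0,0,0],"hand":-1},{"linear":[0,0,0],"dr":[0,0,0],"hand":-1},{"linear":[0,0,0],"dr":[0,0,0],"hand":-1},{"linear":[0,0,0],"dr":[0,0,0],"hand":-1}]' 30
python3 -m crank '[{"linear":[0,0,0],"dr":[0,0,0],"hand":1},{"linear":[0,0,-0.005],"dr":[0,0,0],"hand":1},{"linear":[0,0,-0.01],"dr":[0,0,0],"hand":1},{"linear":[0,0,-0.01],"dr":[0,0,0],"hand":1},{"linear":[0,0,-0.01],"dr":[0,0,0],"hand":1},{"linear":[0,0,-0.01],"dr":[0,0,0],"hand":1}]'
python3 -m crank '[{"linear":[0,0,0],"dr":[0,0,0],"hand":-1},{"linear":[0,0,0],"dr":[0,0,0],"hand":-1},{"linear":[0,0,0],"dr":[0,0,0],"hand":-1},{"linear":[0,0,0],"dr":[0,0,0],"hand":-1},{"linear":[0,0,0],"dr":[0,0,0],"hand":-1},{"linear":[0,0,0],"dr":[0,0,0],"hand":-1},{"linear":[0,0,0],"dr":[0,0,0],"hand":-1}]'
python3 -m crank '[{"linear":[0,0,0],"dr":[0,0,0],"hand":1},{"linear":[0,0,-0.005],"dr":[0,0,0],"hand":1},{"linear":[0,0,-0.01],"dr":[0,0,0],"hand":1},{"linear":[0,0,-0.01],"dr":[0,0,0],"hand":1},{"linear":[0,0,-0.01],"dr":[0,0,0],"hand":1},{"linear":[0,0,-0.01],"dr":[0,0,0],"hand":1}]'
python3 - <<'E'
from h import *
clampview('g4'); c,im=clampview('g4s','scene')
cv2.imwrite('pics/g4c.png',cv2.resize(im[150:270,200:330],(780,720))[:600])
E
```

```text
t: 22.07
eef_pos: [0.491, 0.0485, 0.0125]
tool_rot: [-0.706, 0.706, -0.045, 0.043]
contact_force: [-7.0, -5.0, 20.8]
gripper_width: 0.471
t: 22.57
eef_pos: [0.4912, 0.041, 0.0115]
tool_rot: [0.706, -0.706, 0.042, -0.042]
contact_force: [-0.8, 0.3, -0.4]
gripper_width: 0.999
t: 23.15
eef_pos: [0.4897, 0.0393, 0.0126]
tool_rot: [0.706, -0.706, 0.045, -0.043]
contact_force: [-9.1, -3.0, 23.1]
gripper_width: 0.474
t: 23.65
eef_pos: [0.49, 0.0311, 0.0114]
tool_rot: [0.706, -0.706, 0.042, -0.042]
contact_force: [-0.9, 0.3, -0.2]
gripper_width: 1.003
grip_point 0.57 [265. 260.] [0.49  0.032] rel F -168.6 106.3
tab_point 0.57 [278. 354.] [0.548 0.033] rel F -110.6 113.8
moving_pad 0.83 [271. 225.] [ 0.653 -0.01 ] rel F -1.4 83.0
grip_point 0.85 [259. 175.] [0.488 0.034] rel F -170.7 107.3
tab_point 0.91 [269. 190.] [0.549 0.036] rel F -109.6 116.7
```

View pics/g4c.png

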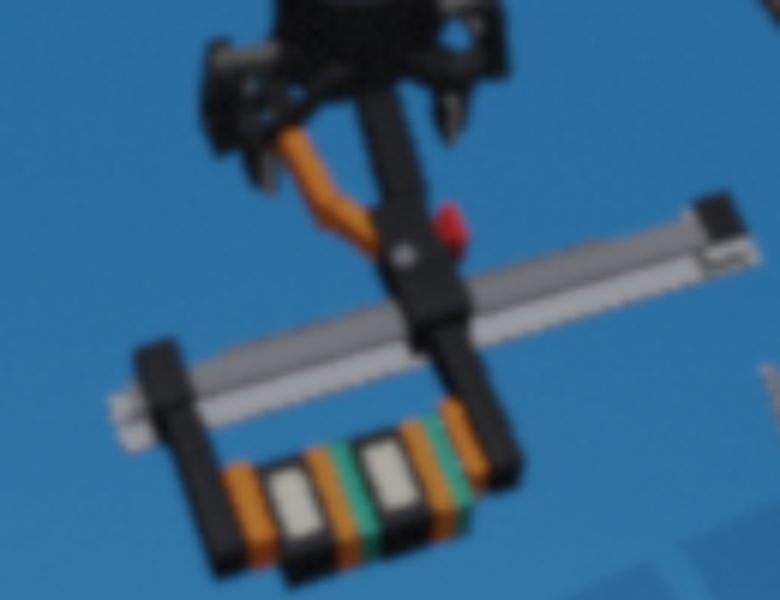

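g4c shows the jaws just meeting the pack row, with both orange bands still wide and the packs upright and in line. I'll carry on squeezing.

```bash
python3 -m crank '[{"linear":[0,0,0],"dr":[0,0,0],"hand":-1},{"linear":[0,0,0],"dr":[0,0,0],"hand":-1},{"linear":[0,0,0],"dr":[0,0,0],"hand":-1},{"linear":[0,0,0],"dr":[0,0,0],"hand":-1},{"linear":[0,0,0],"dr":[0,0,0],"hand":-1},{"linear":[0,0,0],"dr":[0,0,0],"hand":-1},{"linear":[0,0,0],"dr":[0,0,0],"hand":-1}]' 38
python3 -m crank '[{"linear":[0,0,0],"dr":[0,0,0],"hand":1},{"linear":[0,0,-0.005],"dr":[0,0,0],"hand":1},{"linear":[0,0,-0.01],"dr":[0,0,0],"hand":1},{"linear":[0,0,-0.01],"dr":[0,0,0],"hand":1},{"linear":[0,0,-0.01],"dr":[0,0,0],"hand":1},{"linear":[0,0,-0.01],"dr":[0,0,0],"hand":1}]'
python3 -m crank '[{"linear":[0,0,0],"dr":[0,0,0],"hand":-1},{"linear":[0,0,0],"dr":[0,0,0],"hand":-1},{"linear":[0,0,0],"dr":[0,0,0],"hand":-1},{"linear":[0,0,0],"dr":[0,0,0],"hand":-1},{"linear":[0,0,0],"dr":[0,0,0],"hand":-1},{"linear":[0,0,0],"dr":[0,0,0],"hand":-1},{"linear":[0,0,0],"dr":[0,0,0],"hand":-1}]'
python3 -m crank '[{"linear":[0,0,0],"dr":[0,0,0],"hand":1},{"linear":[0,0,-0.004],"dr":[0,0,0],"hand":1},{"linear":[0,0,-0.008],"dr":[0,0,0],"hand":1},{"linear":[0,0,-0.008],"dr":[0,0,0],"hand":1},{"linear":[0,0,-0.008],"dr":[0,0,0],"hand":1},{"linear":[0,0,-0.008],"dr":[0,0,0],"hand":1}]'
python3 - <<'E'
from h import *
clampview('g5',ts=['grip_point']); c,im=clampview('g5s','scene')
cv2.imwrite('pics/g5c.png',cv2.resize(im[200:270,210:300],(720,560),interpolation=cv2.INTER_CUBIC))
E
```

```text
t: 24.63
eef_pos: [0.4886, 0.0294, 0.013]
tool_rot: [0.706, -0.705, 0.045, -0.043]
contact_force: [-10.6, -2.0, 27.9]
gripper_width: 0.464
t: 25.13
eef_pos: [0.4888, 0.0211, 0.0114]
tool_rot: [0.706, -0.706, 0.042, -0.042]
contact_force: [0.9, -0.8, -0.1]
gripper_width: 1.0
t: 25.72
eef_pos: [0.4873, 0.02, 0.013]
tool_rot: [0.706, -0.705, 0.045, -0.043]
contact_force: [-11.3, -0.4, 29.5]
gripper_width: 0.471
t: 26.22
eef_pos: [0.4879, 0.0133, 0.0114]
tool_rot: [0.706, -0.706, 0.042, -0.042]
contact_force: [-1.5, 0.3, -0.3]
gripper_width: 0.999
grip_point 0.67 [262. 262.] [0.488 0.013] rel F -167.5 87.0
moving_pad 0.89 [265. 227.] [ 0.651 -0.029] rel F -1.3 63.9
grip_point 0.66 [251. 179.] [0.493 0.007] rel F -162.1 81.2
tab_point 0.87 [260. 194.] [0.55  0.008] rel F -106.2 89.2
```

```bash
python3 -m crank '[{"linear":[0,0,0],"dr":[0,0,0],"hand":-1},{"linear":[0,0,0],"dr":[0,0,0],"hand":-1},{"linear":[0,0,0],"dr":[0,0,0],"hand":-1},{"linear":[0,0,0],"dr":[0,0,0],"hand":-1},{"linear":[0,0,0],"dr":[0,0,0],"hand":-1},{"linear":[0,0,0],"dr":[0,0,0],"hand":-1},{"linear":[0,0,0],"dr":[0,0,0],"hand":-1},{"linear":[0,0,0],"dr":[0,0,0],"hand":-1}]' 40
python3 -m crank '[{"linear":[0,0,0],"dr":[0,0,0],"hand":1},{"linear":[0,0,0],"dr":[0,0,0],"hand":1},{"linear":[0,0,0],"dr":[0,0,0],"hand":1},{"linear":[0,0,0],"dr":[0,0,0],"hand":1},{"linear":[0,0,0],"dr":[0,0,0],"hand":1},{"linear":[0,0,0],"dr":[0,0,0],"hand":1},{"linear":[0,0,0],"dr":[0,0,0],"hand":1}]'
python3 - <<'E'
from h import *
clampview('g6',ts=['grip_point']); c,im=clampview('g6s','scene')
cv2.imwrite('pics/g6c.png',cv2.resize(im[200:270,210:300],(720,560),interpolation=cv2.INTER_CUBIC))
E
```

```text
t: 27.18
eef_pos: [0.4877, 0.0151, 0.0131]
tool_rot: [0.708, -0.704, 0.044, -0.044]
contact_force: [-7.1, 8.0, 25.0]
gripper_width: 0.539
t: 27.77
eef_pos: [0.4877, 0.0129, 0.0114]
tool_rot: [0.706, -0.706, 0.042, -0.042]
contact_force: [-0.3, 0.0, -0.6]
gripper_width: 0.998
grip_point 0.61 [258. 261.] [0.487 0.011] rel F -168.4 84.8
moving_pad 0.88 [265. 227.] [ 0.651 -0.028] rel F -1.4 65.4
grip_point 0.73 [252. 178.] [0.489 0.012] rel F -167.0 85.9
tab_point 0.83 [260. 192.] [0.544 0.01 ] rel F -112.2 90.4
```

View pics/g6c.png

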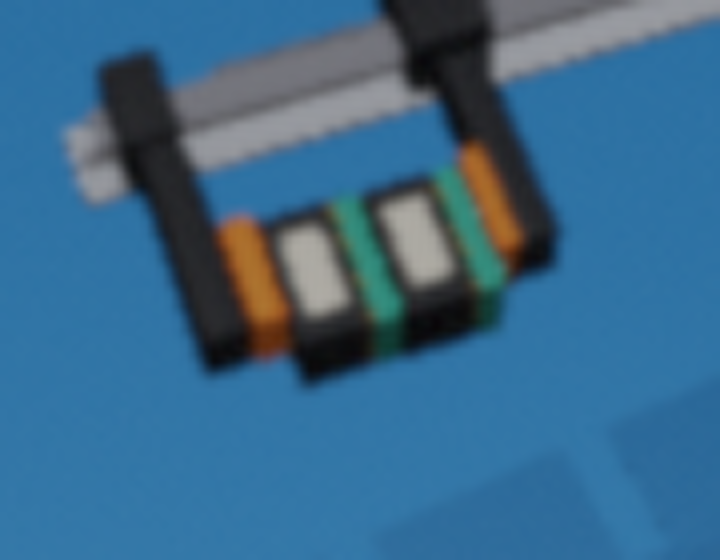

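g6c shows both orange bands gone, so the lids are home, with the packs upright between the pads. The trigger stopped at 0.539, short of home. I'll squeeze once more to confirm, then look from above.

```bash
python3 -m crank '[{"linear":[0,0,-0.001],"dr":[0,0,0],"hand":-1},{"linear":[0,0,-0.001],"dr":[0,0,0],"hand":-1},{"linear":[0,0,-0.001],"dr":[0,0,0],"hand":-1},{"linear":[0,0,-0.001],"dr":[0,0,0],"hand":-1},{"linear":[0,0,-0.001],"dr":[0,0,0],"hand":-1},{"linear":[0,0,-0.001],"dr":[0,0,0],"hand":-1},{"linear":[0,0,-0.001],"dr":[0,0,0],"hand":-1},{"linear":[0,0,-0.001],"dr":[0,0,0],"hand":-1}]' 40
python3 -m crank '[{"linear":[0,0,0],"dr":[0,0,0],"hand":1},{"linear":[0,0,0],"dr":[0,0,0],"hand":1},{"linear":[0,0,0],"dr":[0,0,0],"hand":1},{"linear":[0,0,0],"dr":[0,0,0],"hand":1},{"linear":[0,0,0],"dr":[0,0,0],"hand":1},{"linear":[0,0,0],"dr":[0,0,0],"hand":1},{"linear":[0,0,0],"dr":[0,0,0],"hand":1}]'
python3 -m crank '[{"linear":[0,-0.04,0],"dr":[0,0,0],"hand":1},{"linear":[0,-0.08,0],"dr":[0,0,0],"hand":1},{"linear":[0,-0.12,0],"dr":[0,0,0],"hand":1},{"linear":[0,-0.16,0],"dr":[0,0,0],"hand":1},{"linear":[0,-0.16,0],"dr":[0,0,0],"hand":1},{"linear":[0,-0.16,0],"dr":[0,0,0],"hand":1},{"linear":[0,-0.16,0],"dr":[0,0,0],"hand":1}]'
python3 - <<'E'
from h import *
c,im=clampview('g7'); [print(p) for p in packs(c,im)]
E
```

```text
t: 28.73
eef_pos: [0.4874, 0.0127, 0.0127]
tool_rot: [0.707, -0.704, 0.045, -0.044]
contact_force: [-5.7, 4.2, 19.2]
gripper_width: 0.594
t: 29.32
eef_pos: [0.4876, 0.012, 0.0115]
tool_rot: [0.706, -0.706, 0.042, -0.042]
contact_force: [0.6, 0.5, -0.5]
gripper_width: 1.001
t: 29.9
eef_pos: [0.4873, 0.0121, 0.1713]
tool_rot: [0.706, -0.706, 0.042, -0.042]
contact_force: [-0.9, -0.0, -0.9]
gripper_width: 1.002
moving_pad 0.89 [247. 317.] [ 0.654 -0.025] rel F 1.5 69.0
grip_point 0.67 [246. 314.] [ 0.65  -0.025] rel F -2.4 68.5
tab_point 0.77 [268. 229.] [0.548 0.012] rel F -108.3 92.4
{'px': [230.0, 328.0], 'ctr': [0.6586, -0.043], 'size': [13.5, 29.5], 'yaw_y': np.float64(263.7), 'lid': 0.0174, 'orange': 205}
{'px': [198.0, 328.0], 'ctr': [0.6542, -0.0784], 'size': [13.6, 28.4], 'yaw_y': np.float64(83.1), 'lid': 0.0193, 'orange': 300}
{'px': [25.0, 269.0], 'ctr': [0.5614, -0.2517], 'size': [29.0, 13.3], 'yaw_y': np.float64(121.5), 'lid': 0.0203, 'orange': 0}
{'px': [3.0, 152.0], 'ctr': [0.4379, -0.2277], 'size': [8.3, 30.3], 'yaw_y': np.float64(69.0), 'lid': 0.0165, 'orange': 20}
```

View pics/g7.png

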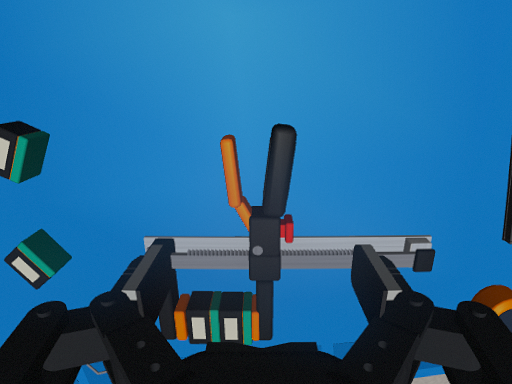

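g7 shows two packs seated flush at (198,328) and (230,328) with no wide orange band. The pitch is 35.6 mm, so the lids are home. The trigger has sprung out, and the red tab is at (289,229). I'll pinch the tab next.

```bash
python3 -c "
from h import *
t=F-.109*xh+.0915*yh; print(t,go(*t,.10,-6.8))"
```

```text
[0.54710072 0.01076238] ([0.0602, 0.0701, 0.0064], [0.1, -0.0, -0.2])
```

```bash
python3 -m crank '[{"linear":[0.03,0,0.003],"dr":[0,0,0],"hand":1},{"linear":[0.06,0.02,0.006],"dr":[0,0,0],"hand":1},{"linear":[0.06,0.06,0.006],"dr":[0,0,0],"hand":1},{"linear":[0.06,0.09,0.006],"dr":[0,0,0],"hand":1},{"linear":[0.06,0.12,0.006],"dr":[0,0,0],"hand":1},{"linear":[0.06,0.145,0.006],"dr":[0,0,0],"hand":1},{"linear":[0.06,0.16,0.006],"dr":[0,0,0],"hand":1},{"linear":[0.06,0.16,0.006],"dr":[0,0,0],"hand":1},{"linear":[0.06,0.16,0.006],"dr":[0,0,0],"hand":1}]'
python3 - <<'E'
from h import *
p=tool()[0]; print(p.round(4),'rel F',(p[:2]-F)@xh,(p[:2]-F)@yh)
clampview('r0',ts=['tab_point']); clampview('r0s','scene',['tab_point','grip_point','moving_pad'])
E
```

```text
t: 30.85
eef_pos: [0.5469, 0.0101, 0.0103]
tool_rot: [-0.706, 0.706, -0.043, 0.041]
contact_force: [-0.2, 0.9, 0.3]
gripper_width: 1.001
[0.5469 0.0101 0.0103] rel F -0.10914606422745433 0.09086051252320324
tab_point 0.86 [263. 262.] [0.547 0.011] rel F -109.6 91.3
tab_point 0.72 [260. 193.] [0.548 0.008] rel F -107.7 88.8
grip_point 0.86 [253. 179.] [0.493 0.012] rel F -162.6 86.5
moving_pad 0.73 [346. 145.] [0.505 0.328] rel F -188.8 401.4
```

Aligned, with no contact. I'll pinch, then slide open slowly.

```bash
python3 -m crank '[{"linear":[0,0,0],"dr":[0,0,0],"hand":-1},{"linear":[0,0,0],"dr":[0,0,0],"hand":-1},{"linear":[0,0,0],"dr":[0,0,0],"hand":-1},{"linear":[0,0,0],"dr":[0,0,0],"hand":-1},{"linear":[0,0,0],"dr":[0,0,0],"hand":-1},{"linear":[0,0,0],"dr":[0,0,0],"hand":-1},{"linear":[0,0,0],"dr":[0,0,0],"hand":-1},{"linear":[0,0,0],"dr":[0,0,0],"hand":-1}]' 40
python3 -m crank '[{"linear":[0,0,0.003],"dr":[0,0,0],"hand":-1},{"linear":[0,0,0.006],"dr":[0,0,0],"hand":-1},{"linear":[0,0,0.009],"dr":[0,0,0],"hand":-1},{"linear":[0,0,0.012],"dr":[0,0,0],"hand":-1}]'
python3 - <<'E'
from h import *
p=tool()[0]; print(p.round(4),'rel F',(p[:2]-F)@xh,(p[:2]-F)@yh)
clampview('r1s','scene',['tab_point','grip_point','moving_pad'])
E
```

```text
t: 31.82
eef_pos: [0.5489, 0.0147, 0.0124]
tool_rot: [0.708, -0.704, 0.041, -0.042]
contact_force: [-0.8, 8.8, 6.7]
gripper_width: 0.398
t: 32.15
eef_pos: [0.5498, 0.0223, 0.0123]
tool_rot: [0.706, -0.706, 0.042, -0.043]
contact_force: [-1.5, -2.2, 6.4]
gripper_width: 0.396
[0.5498 0.0223 0.0123] rel F -0.10764531933481267 0.10330040632928073
tab_point 0.96 [263. 189.] [0.54  0.021] rel F -117.2 101.2
grip_point 0.58 [254. 177.] [0.488 0.018] rel F -168.2 92.2
moving_pad 0.87 [269. 226.] [ 0.654 -0.017] rel F 0.4 76.9
```

```bash
python3 -m crank '[{"linear":[0,0,0.004],"dr":[0,0,0],"hand":-1},{"linear":[0,0,0.01],"dr":[0,0,0],"hand":-1},{"linear":[0,0,0.018],"dr":[0,0,0],"hand":-1},{"linear":[0,0,0.026],"dr":[0,0,0],"hand":-1},{"linear":[0,0,0.034],"dr":[0,0,0],"hand":-1},{"linear":[0,0,0.042],"dr":[0,0,0],"hand":-1},{"linear":[0,0,0.05],"dr":[0,0,0],"hand":-1},{"linear":[0,0,0.056],"dr":[0,0,0],"hand":-1},{"linear":[0,0,0.06],"dr":[0,0,0],"hand":-1},{"linear":[0,0,0.06],"dr":[0,0,0],"hand":-1}]'
python3 - <<'E'
from h import *
p=tool()[0]; print(p.round(4),'rel F',(p[:2]-F)@xh,(p[:2]-F)@yh)
clampview('r2s','scene',['tab_point','grip_point','moving_pad'])
E
```

```text
t: 33.18
eef_pos: [0.557, 0.0836, 0.0124]
tool_rot: [0.706, -0.705, 0.042, -0.042]
contact_force: [-2.3, 1.0, 8.4]
gripper_width: 0.401
[0.557  0.0836 0.0124] rel F -0.10775414934215057 0.1650223124597984
tab_point 0.9 [281. 190.] [0.565 0.067] rel F -98.1 149.8
grip_point 0.95 [275. 170.] [0.495 0.084] rel F -169.1 157.6
moving_pad 0.65 [291. 220.] [0.662 0.044] rel F 0.8 137.8
```

```bash
python3 -m crank '[{"linear":[0,0,0],"dr":[0,0,0],"hand":1},{"linear":[0,0,0],"dr":[0,0,0],"hand":1},{"linear":[0,0,0],"dr":[0,0,0],"hand":1},{"linear":[0,0,0],"dr":[0,0,0],"hand":1},{"linear":[0,0,0],"dr":[0,0,0],"hand":1},{"linear":[0,0,0],"dr":[0,0,0],"hand":1}]'
python3 -m crank '[{"linear":[0,-0.04,0],"dr":[0,0,0],"hand":1},{"linear":[0,-0.08,0],"dr":[0,0,0],"hand":1},{"linear":[0,-0.12,0],"dr":[0,0,0],"hand":1},{"linear":[0,-0.16,0],"dr":[0,0,0],"hand":1},{"linear":[0,-0.2,0],"dr":[0,0,0],"hand":1},{"linear":[0,-0.2,0],"dr":[0,0,0],"hand":1},{"linear":[0,-0.2,0],"dr":[0,0,0],"hand":1}]'
python3 - <<'E'
from h import *
c,im=clampview('r3'); [print(p) for p in packs(c,im)]; print(go(.6586,-.043,.2,-96.8))
E
```

```text
t: 33.88
eef_pos: [0.5565, 0.0819, 0.0115]
tool_rot: [-0.706, 0.706, -0.042, 0.042]
contact_force: [0.1, -0.2, 0.6]
gripper_width: 0.998
t: 34.47
eef_pos: [0.5581, 0.0823, 0.2142]
tool_rot: [0.707, -0.705, 0.04, -0.044]
contact_force: [-0.9, 0.7, -0.7]
gripper_width: 1.001
moving_pad 0.8 [244. 246.] [0.66  0.049] rel F -1.9 142.8
grip_point 0.61 [255. 100.] [0.495 0.083] rel F -169.3 157.2
tab_point 0.77 [261. 155.] [0.553 0.082] rel F -112.1 163.2
{'px': [134.0, 252.0], 'ctr': [0.6492, -0.0779], 'size': [13.5, 18.8], 'yaw_y': np.float64(83.4), 'lid': 0.0295, 'orange': 290}
([0.1173, 0.0099, -0.1117], [0.2, 90.0, -0.1])
```

View pics/r3.png

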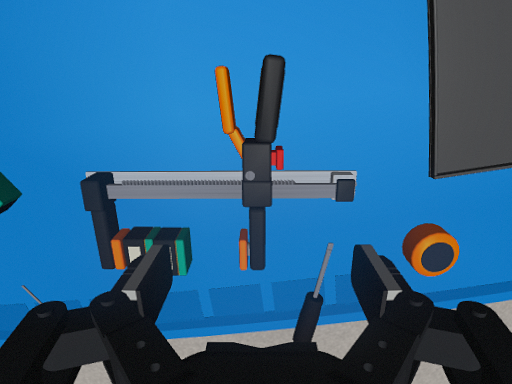

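r3 shows the head fully open (143 mm), the trigger and tab out, and both packs upright at (130–190,250). I'll move them to the tray, starting with the one nearer the head.

```bash
python3 -m crank '[{"linear":[0.04,0,-0.04],"dr":[0,7,0],"hand":1},{"linear":[0.07,0,-0.07],"dr":[0,14,0],"hand":1},{"linear":[0.1,0,-0.1],"dr":[0,21,0],"hand":1},{"linear":[0.117,0.01,-0.112],"dr":[0,28,0],"hand":1},{"linear":[0.117,0.01,-0.112],"dr":[0,35,0],"hand":1},{"linear":[0.117,0.01,-0.112],"dr":[0,42,0],"hand":1},{"linear":[0.117,0.01,-0.112],"dr":[0,49,0],"hand":1},{"linear":[0.117,0.01,-0.112],"dr":[0,56,0],"hand":1},{"linear":[0.117,0.01,-0.112],"dr":[0,63,0],"hand":1},{"linear":[0.117,0.01,-0.112],"dr":[0,70,0],"hand":1}]'
python3 -m crank '[{"linear":[0,0,0],"dr":[0,7,0],"hand":1},{"linear":[0,0,0],"dr":[0,14,0],"hand":1},{"linear":[0,0,0],"dr":[0,20,0],"hand":1},{"linear":[0,0,0],"dr":[0,20,0],"hand":1},{"linear":[0,0,0],"dr":[0,20,0],"hand":1},{"linear":[0,0,0],"dr":[0,20,0],"hand":1}]'
python3 - <<'E'
from h import *
look('c1'); print(go(.6588,-.041,.009,-96.8))
E
```

```text
t: 35.5
eef_pos: [0.6586, -0.0432, 0.1997]
tool_rot: [-0.552, 0.553, -0.442, 0.44]
contact_force: [-0.4, -0.0, 0.1]
gripper_width: 0.999
t: 36.0
eef_pos: [0.659, -0.0431, 0.2007]
tool_rot: [0.47, -0.47, 0.529, -0.528]
contact_force: [-0.8, -0.1, 0.4]
gripper_width: 1.001
{'px': [202.0, 337.0], 'ctr': [0.5608, -0.2519], 'size': [29.1, 13.2], 'yaw_y': np.float64(122.7), 'lid': 0.0198, 'orange': 0}
{'px': [260.0, 200.0], 'ctr': [0.6532, -0.0782], 'size': [12.2, 28.2], 'yaw_y': np.float64(83.3), 'lid': 0.0181, 'orange': 365}
{'px': [260.0, 166.0], 'ctr': [0.6585, -0.0427], 'size': [12.4, 29.3], 'yaw_y': np.float64(263.3), 'lid': 0.0178, 'orange': 45}
([-0.0021, 0.192, -0.0004], [0.1, 0.1, -0.0])
```

```bash
python3 -m crank '[{"linear":[-0.002,0.04,0],"dr":[0,0,0],"hand":1},{"linear":[-0.002,0.08,0],"dr":[0,0,0],"hand":1},{"linear":[-0.002,0.12,0],"dr":[0,0,0],"hand":1},{"linear":[-0.002,0.15,0],"dr":[0,0,0],"hand":1},{"linear":[-0.002,0.175,0],"dr":[0,0,0],"hand":1},{"linear":[-0.002,0.19,0],"dr":[0,0,0],"hand":1},{"linear":[-0.002,0.19,0],"dr":[0,0,0],"hand":1}]' 40
python3 -m crank '[{"linear":[0,0,0],"dr":[0,0,0],"hand":-1},{"linear":[0,0,0],"dr":[0,0,0],"hand":-1},{"linear":[0,0,0],"dr":[0,0,0],"hand":-1},{"linear":[0,0,0],"dr":[0,0,0],"hand":-1},{"linear":[0,0,0],"dr":[0,0,0],"hand":-1},{"linear":[0,0,0],"dr":[0,0,0],"hand":-1}]'
python3 -m crank '[{"linear":[0,-0.03,0],"dr":[0,0,0],"hand":-1},{"linear":[0,-0.06,0],"dr":[0,0,0],"hand":-1},{"linear":[0,-0.1,0],"dr":[0,0,0],"hand":-1},{"linear":[0,-0.12,0],"dr":[0,0,0],"hand":-1},{"linear":[0,-0.12,0],"dr":[0,0,0],"hand":-1},{"linear":[0,-0.12,0],"dr":[0,0,0],"hand":-1}]'
cat >> h.py <<'E'
T=np.array([.490,.345]);_b=np.radians(3.4);tx=np.array([np.cos(_b),np.sin(_b)]);ty=np.array([-tx[1],tx[0]])
def slot(i): # TCP target
    return T+[.055,-.055][i//2]*tx+[.030,-.036][i%2]*ty
E
python3 - <<'E'
from h import *
print(slot(0),go(*slot(0),.13,-86.6))
E
```

```text
t: 36.63
eef_pos: [0.6574, -0.0406, 0.0083]
tool_rot: [0.468, -0.471, 0.53, -0.527]
contact_force: [0.3, 1.1, 0.1]
gripper_width: 0.999
t: 37.13
eef_pos: [0.6607, -0.0413, 0.0137]
tool_rot: [-0.47, 0.469, -0.528, 0.529]
contact_force: [-2.1, -0.1, 6.6]
gripper_width: 0.555
t: 37.63
eef_pos: [0.6604, -0.0409, 0.1331]
tool_rot: [-0.47, 0.468, -0.528, 0.529]
contact_force: [-0.4, 1.2, -3.0]
gripper_width: 0.553
[0.543124   0.37820905] ([-0.4022, 0.0032, -0.1663], [-0.2, -10.2, -0.1])
```

```bash
python3 -m crank '[{"linear":[-0.04,0,-0.016],"dr":[0,-3,0],"hand":-1},{"linear":[-0.08,0,-0.033],"dr":[0,-6,0],"hand":-1},{"linear":[-0.12,0,-0.05],"dr":[0,-10,0],"hand":-1},{"linear":[-0.155,0,-0.065],"dr":[0,-10,0],"hand":-1},{"linear":[-0.19,0,-0.08],"dr":[0,-10,0],"hand":-1},{"linear":[-0.23,0,-0.095],"dr":[0,-10,0],"hand":-1},{"linear":[-0.27,0,-0.11],"dr":[0,-10,0],"hand":-1},{"linear":[-0.31,0,-0.13],"dr":[0,-10,0],"hand":-1},{"linear":[-0.35,0,-0.145],"dr":[0,-10,0],"hand":-1},{"linear":[-0.38,0,-0.157],"dr":[0,-10,0],"hand":-1}]'
python3 -m crank '[{"linear":[-0.022,0,-0.009],"dr":[0,0,0],"hand":-1},{"linear":[-0.022,0,-0.009],"dr":[0,0,0],"hand":-1},{"linear":[-0.022,0,-0.009],"dr":[0,0,0],"hand":-1},{"linear":[-0.022,0,-0.009],"dr":[0,0,0],"hand":-1}]'
python3 - <<'E'
from h import *
print(go(*slot(0),.017,-86.6)); c=cam('wrist'); im=bot.read_camera('wrist'); cv2.imwrite('pics/t1.png',im)
for d in bot.place_of('wrist','tray')[:1]: print(d['score'],onz(c,d['xy'],0))
E
```

```text
t: 38.47
eef_pos: [0.5464, 0.3575, 0.1297]
tool_rot: [-0.513, 0.515, -0.486, 0.485]
contact_force: [0.4, -0.3, -1.6]
gripper_width: 0.551
t: 38.8
eef_pos: [0.5382, 0.3752, 0.1304]
tool_rot: [-0.513, 0.514, -0.486, 0.486]
contact_force: [0.2, -0.2, -2.9]
gripper_width: 0.552
([-0.003, 0.1134, 0.0052], [0.1, -0.3, 0.1])
0.58 [0.48762029 0.34707578 0.        ]
```

View pics/t1.png

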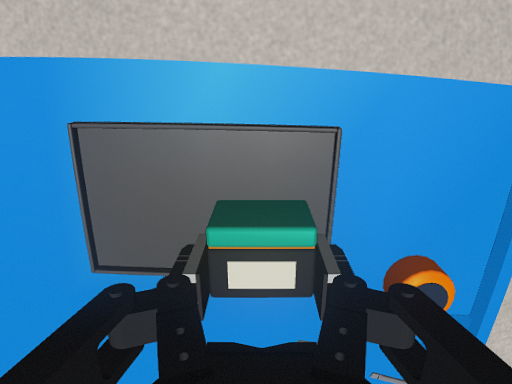

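```bash
python3 -m crank '[{"linear":[-0.003,0.03,0.004],"dr":[0,0,0],"hand":-1},{"linear":[-0.003,0.06,0.004],"dr":[0,0,0],"hand":-1},{"linear":[-0.003,0.08,0.004],"dr":[0,0,0],"hand":-1},{"linear":[-0.003,0.1,0.004],"dr":[0,0,0],"hand":-1},{"linear":[-0.003,0.11,0.004],"dr":[0,0,0],"hand":-1},{"linear":[-0.003,0.114,0.004],"dr":[0,0,0],"hand":-1},{"linear":[-0.003,0.114,0.004],"dr":[0,0,0],"hand":-1}]'
python3 -m crank '[{"linear":[0,0,0],"dr":[0,0,0],"hand":0.45},{"linear":[0,0,0],"dr":[0,0,0],"hand":0.45},{"linear":[0,0,0],"dr":[0,0,0],"hand":0.45}]'
python3 -m crank '[{"linear":[0,-0.03,0],"dr":[0,0,0],"hand":0.45},{"linear":[0,-0.07,0],"dr":[0,0,0],"hand":0.45},{"linear":[0,-0.11,0],"dr":[0,0,0],"hand":1},{"linear":[0,-0.15,0],"dr":[0,0,0],"hand":1},{"linear":[0,-0.19,0],"dr":[0,0,0],"hand":1},{"linear":[0,-0.19,0],"dr":[0,0,0],"hand":1}]'
python3 - <<'E'
from h import *
look('t2'); print(go(.6532,-.0782,.2,-96.8))
E
```

```text
t: 39.48
eef_pos: [0.543, 0.3779, 0.0182]
tool_rot: [-0.513, 0.513, -0.487, 0.486]
contact_force: [-0.0, -0.7, -1.8]
gripper_width: 0.551
t: 39.73
eef_pos: [0.5435, 0.3797, 0.0185]
tool_rot: [0.514, -0.513, 0.486, -0.486]
contact_force: [0.1, 0.7, -0.4]
gripper_width: 0.725
t: 40.23
eef_pos: [0.5472, 0.3805, 0.2167]
tool_rot: [0.518, -0.509, 0.485, -0.487]
contact_force: [0.9, -0.5, 0.1]
gripper_width: 1.0
{'px': [256.0, 168.0], 'ctr': [0.5443, 0.3752], 'size': [29.7, 12.0], 'yaw_y': np.float64(92.9), 'lid': 0.0188, 'orange': 20}
([0.4638, 0.0111, 0.0823], [-0.4, 9.9, -0.3])
```

```bash
python3 -m crank '[{"linear":[0.04,0,0.007],"dr":[0,5,0],"hand":1},{"linear":[0.08,0,0.014],"dr":[0,10,0],"hand":1},{"linear":[0.12,0,0.021],"dr":[0,10,0],"hand":1},{"linear":[0.16,0,0.028],"dr":[0,10,0],"hand":1},{"linear":[0.2,0,0.035],"dr":[0,10,0],"hand":1},{"linear":[0.24,0,0.042],"dr":[0,10,0],"hand":1},{"linear":[0.28,0,0.05],"dr":[0,10,0],"hand":1},{"linear":[0.32,0,0.057],"dr":[0,10,0],"hand":1},{"linear":[0.36,0,0.064],"dr":[0,10,0],"hand":1},{"linear":[0.4,0,0.071],"dr":[0,10,0],"hand":1}]'
python3 -m crank '[{"linear":[0.03,0,0.006],"dr":[0,0,0],"hand":1},{"linear":[0.063,0,0.011],"dr":[0,0,0],"hand":1},{"linear":[0.063,0,0.011],"dr":[0,0,0],"hand":1},{"linear":[0.063,0,0.011],"dr":[0,0,0],"hand":1},{"linear":[0.063,0,0.011],"dr":[0,0,0],"hand":1}]'
python3 - <<'E'
from h import *
look('c2'); print(go(.6532,-.0772,.010,-96.8))
E
```

```text
t: 41.12
eef_pos: [0.6353, -0.0176, 0.2067]
tool_rot: [0.469, -0.469, 0.529, -0.529]
contact_force: [1.2, 0.6, -0.2]
gripper_width: 0.998
t: 41.53
eef_pos: [0.6387, -0.0792, 0.2068]
tool_rot: [0.469, -0.469, 0.529, -0.528]
contact_force: [-0.5, 1.1, -0.1]
gripper_width: 0.999
{'px': [214.0, 310.0], 'ctr': [0.5608, -0.2518], 'size': [28.4, 13.2], 'yaw_y': np.float64(121.5), 'lid': 0.0253, 'orange': 0}
{'px': [275.0, 162.0], 'ctr': [0.6533, -0.0782], 'size': [11.5, 28.7], 'yaw_y': np.float64(83.2), 'lid': 0.0188, 'orange': 405}
([-0.0025, 0.1968, 0.0142], [0.1, 0.0, -0.1])
```

```bash
python3 -m crank '[{"linear":[-0.004,0.04,0.014],"dr":[0,0,0],"hand":1},{"linear":[-0.004,0.08,0.014],"dr":[0,0,0],"hand":1},{"linear":[-0.004,0.12,0.014],"dr":[0,0,0],"hand":1},{"linear":[-0.004,0.15,0.014],"dr":[0,0,0],"hand":1},{"linear":[-0.004,0.175,0.014],"dr":[0,0,0],"hand":1},{"linear":[-0.004,0.196,0.014],"dr":[0,0,0],"hand":1},{"linear":[-0.004,0.196,0.014],"dr":[0,0,0],"hand":1}]' 40
python3 -m crank '[{"linear":[0,0,0],"dr":[0,0,0],"hand":-1},{"linear":[0,0,0],"dr":[0,0,0],"hand":-1},{"linear":[0,0,0],"dr":[0,0,0],"hand":-1},{"linear":[0,0,0],"dr":[0,0,0],"hand":-1},{"linear":[0,0,0],"dr":[0,0,0],"hand":-1},{"linear":[0,0,0],"dr":[0,0,0],"hand":-1}]'
python3 -m crank '[{"linear":[0,-0.03,0],"dr":[0,0,0],"hand":-1},{"linear":[0,-0.06,0],"dr":[0,0,0],"hand":-1},{"linear":[0,-0.1,0],"dr":[0,0,0],"hand":-1},{"linear":[0,-0.12,0],"dr":[0,0,0],"hand":-1},{"linear":[0,-0.12,0],"dr":[0,0,0],"hand":-1},{"linear":[0,-0.12,0],"dr":[0,0,0],"hand":-1}]'
python3 - <<'E'
from h import *
print(slot(1),go(*slot(1),.13,-86.6))
E
```

```text
t: 42.17
eef_pos: [0.6504, -0.0741, 0.0066]
tool_rot: [0.469, -0.472, 0.53, -0.526]
contact_force: [-0.2, -0.3, 0.3]
gripper_width: 0.999
t: 42.67
eef_pos: [0.6546, -0.0772, 0.0136]
tool_rot: [-0.47, 0.468, -0.528, 0.529]
contact_force: [-0.5, 1.6, 6.7]
gripper_width: 0.556
t: 43.17
eef_pos: [0.6541, -0.0773, 0.1331]
tool_rot: [-0.47, 0.468, -0.528, 0.529]
contact_force: [0.2, 0.9, -1.8]
gripper_width: 0.553
[0.54703822 0.31232522] ([-0.3741, 0.0031, -0.1527], [-0.2, -10.2, -0.1])
```

```bash
python3 -m crank '[{"linear":[-0.038,0,-0.016],"dr":[0,-3,0],"hand":-1},{"linear":[-0.076,0,-0.031],"dr":[0,-6,0],"hand":-1},{"linear":[-0.114,0,-0.046],"dr":[0,-10,0],"hand":-1},{"linear":[-0.152,0,-0.062],"dr":[0,-10,0],"hand":-1},{"linear":[-0.19,0,-0.078],"dr":[0,-10,0],"hand":-1},{"linear":[-0.228,0,-0.093],"dr":[0,-10,0],"hand":-1},{"linear":[-0.266,0,-0.109],"dr":[0,-10,0],"hand":-1},{"linear":[-0.304,0,-0.124],"dr":[0,-10,0],"hand":-1},{"linear":[-0.342,0,-0.14],"dr":[0,-10,0],"hand":-1},{"linear":[-0.374,0,-0.153],"dr":[0,-10,0],"hand":-1}]'
python3 -m crank '[{"linear":[0,0,0],"dr":[0,0,0],"hand":-1},{"linear":[0,0,0],"dr":[0,0,0],"hand":-1},{"linear":[0,0,0],"dr":[0,0,0],"hand":-1},{"linear":[0,0,0],"dr":[0,0,0],"hand":-1}]'
python3 - <<'E'
from h import *
print(go(*slot(1),.018,-86.6)); look('t3')
E
```

```text
t: 44.0
eef_pos: [0.5432, 0.3154, 0.1296]
tool_rot: [-0.513, 0.515, -0.486, 0.485]
contact_force: [0.8, 0.5, -1.6]
gripper_width: 0.553
t: 44.33
eef_pos: [0.546, 0.3101, 0.131]
tool_rot: [-0.513, 0.514, -0.487, 0.487]
contact_force: [0.9, -0.6, -1.6]
gripper_width: 0.555
([-0.0023, 0.113, 0.0012], [0.0, -0.4, 0.1])
{'px': [263.0, 102.0], 'ctr': [0.5439, 0.3765], 'size': [30.7, 14.3], 'yaw_y': np.float64(93.0), 'lid': 0.0183, 'orange': 65}
```

```bash
python3 -m crank '[{"linear":[-0.002,0.03,0.001],"dr":[0,0,0],"hand":-1},{"linear":[-0.002,0.06,0.001],"dr":[0,0,0],"hand":-1},{"linear":[-0.002,0.08,0.001],"dr":[0,0,0],"hand":-1},{"linear":[-0.002,0.1,0.001],"dr":[0,0,0],"hand":-1},{"linear":[-0.002,0.11,0.001],"dr":[0,0,0],"hand":-1},{"linear":[-0.002,0.114,0.001],"dr":[0,0,0],"hand":-1},{"linear":[-0.002,0.114,0.001],"dr":[0,0,0],"hand":-1}]'
python3 -m crank '[{"linear":[0,0,0],"dr":[0,0,0],"hand":0.45},{"linear":[0,0,0],"dr":[0,0,0],"hand":0.45},{"linear":[0,0,0],"dr":[0,0,0],"hand":0.45}]'
python3 -m crank '[{"linear":[0,-0.03,0],"dr":[0,0,0],"hand":0.45},{"linear":[0,-0.07,0],"dr":[0,0,0],"hand":0.45},{"linear":[0,-0.11,0],"dr":[0,0,0],"hand":1},{"linear":[0,-0.15,0],"dr":[0,0,0],"hand":1},{"linear":[0,-0.19,0],"dr":[0,0,0],"hand":1},{"linear":[0,-0.19,0],"dr":[0,0,0],"hand":1}]'
python3 - <<'E'
from h import *
look('t4'); print(go(.53,-.1,.2,-76))
E
```

```text
t: 44.97
eef_pos: [0.5472, 0.3126, 0.0182]
tool_rot: [-0.513, 0.513, -0.487, 0.486]
contact_force: [0.0, 0.5, -1.2]
gripper_width: 0.552
t: 45.22
eef_pos: [0.5477, 0.3142, 0.0184]
tool_rot: [0.514, -0.513, 0.486, -0.486]
contact_force: [-0.1, 0.3, 0.2]
gripper_width: 0.724
t: 45.72
eef_pos: [0.5515, 0.3148, 0.2162]
tool_rot: [0.518, -0.509, 0.485, -0.487]
contact_force: [2.0, 0.1, 0.9]
gripper_width: 1.0
{'px': [255.0, 168.0], 'ctr': [0.5475, 0.31], 'size': [29.6, 13.1], 'yaw_y': np.float64(92.9), 'lid': 0.0193, 'orange': 0}
{'px': [254.0, 104.0], 'ctr': [0.5437, 0.3762], 'size': [29.1, 12.7], 'yaw_y': np.float64(93.0), 'lid': 0.0187, 'orange': 0}
([0.4132, 0.0102, -0.0426], [-0.5, -10.9, -0.2])
```

```bash
python3 -m crank '[{"linear":[0.04,0,-0.002],"dr":[0,-6,0],"hand":1},{"linear":[0.08,0,-0.004],"dr":[0,-12,0],"hand":1},{"linear":[0.12,0,-0.006],"dr":[0,-18,0],"hand":1},{"linear":[0.16,0,-0.008],"dr":[0,-24,0],"hand":1},{"linear":[0.2,0,-0.01],"dr":[0,-28,0],"hand":1},{"linear":[0.24,0,-0.012],"dr":[0,-28,0],"hand":1},{"linear":[0.28,0,-0.014],"dr":[0,-28,0],"hand":1},{"linear":[0.32,0,-0.016],"dr":[0,-28,0],"hand":1},{"linear":[0.36,0,-0.018],"dr":[0,-28,0],"hand":1},{"linear":[0.4,0,-0.02],"dr":[0,-28,0],"hand":1}]'
python3 -c "
from h import *
print(go(.561,-.2515,.2,-58.3))"
```

```text
t: 46.6
eef_pos: [0.5482, -0.0879, 0.207]
tool_rot: [0.616, -0.616, 0.348, -0.347]
contact_force: [0.3, 0.6, 0.4]
gripper_width: 1.001
([0.1466, 0.0068, -0.0737], [0.0, -0.5, -0.1])
```

```bash
python3 -m crank '[{"linear":[0.037,0,-0.018],"dr":[0,0,0],"hand":1},{"linear":[0.074,0,-0.037],"dr":[0,0,0],"hand":1},{"linear":[0.11,0.003,-0.055],"dr":[0,0,0],"hand":1},{"linear":[0.147,0.007,-0.074],"dr":[0,0,0],"hand":1},{"linear":[0.147,0.007,-0.074],"dr":[0,0,0],"hand":1},{"linear":[0.147,0.007,-0.074],"dr":[0,0,0],"hand":1},{"linear":[0.147,0.007,-0.074],"dr":[0,0,0],"hand":1}]'
python3 - <<'E'
from h import *
look('d1'); print(go(.561,-.2515,.01,-58.3))
E
```

```text
t: 47.18
eef_pos: [0.5613, -0.25, 0.1996]
tool_rot: [0.616, -0.616, 0.348, -0.347]
contact_force: [0.7, 0.8, -0.8]
gripper_width: 0.999
{'px': [260.0, 167.0], 'ctr': [0.561, -0.2511], 'size': [29.2, 13.4], 'yaw_y': np.float64(121.1), 'lid': 0.0185, 'orange': 15}
{'px': [157.0, 83.0], 'ctr': [0.4357, -0.2307], 'size': [13.7, 29.7], 'yaw_y': np.float64(58.3), 'lid': 0.0188, 'orange': 5}
([0.0022, 0.1897, -0.0021], [0.0, -0.5, -0.1])
```

```bash
python3 -m crank '[{"linear":[0.001,0.04,-0.001],"dr":[0,0,0],"hand":1},{"linear":[0.001,0.08,-0.001],"dr":[0,0,0],"hand":1},{"linear":[0.001,0.12,-0.001],"dr":[0,0,0],"hand":1},{"linear":[0.001,0.15,-0.001],"dr":[0,0,0],"hand":1},{"linear":[0.001,0.175,-0.001],"dr":[0,0,0],"hand":1},{"linear":[0.001,0.19,-0.001],"dr":[0,0,0],"hand":1},{"linear":[0.001,0.19,-0.001],"dr":[0,0,0],"hand":1}]' 40
python3 -m crank '[{"linear":[0,0,0],"dr":[0,0,0],"hand":-1},{"linear":[0,0,0],"dr":[0,0,0],"hand":-1},{"linear":[0,0,0],"dr":[0,0,0],"hand":-1},{"linear":[0,0,0],"dr":[0,0,0],"hand":-1},{"linear":[0,0,0],"dr":[0,0,0],"hand":-1},{"linear":[0,0,0],"dr":[0,0,0],"hand":-1}]'
python3 -m crank '[{"linear":[0,-0.03,0],"dr":[0,0,0],"hand":-1},{"linear":[0,-0.06,0],"dr":[0,0,0],"hand":-1},{"linear":[0,-0.1,0],"dr":[0,0,0],"hand":-1},{"linear":[0,-0.12,0],"dr":[0,0,0],"hand":-1},{"linear":[0,-0.12,0],"dr":[0,0,0],"hand":-1},{"linear":[0,-0.12,0],"dr":[0,0,0],"hand":-1}]'
python3 - <<'E'
from h import *
print(slot(2),go(*slot(2),.13,-86.6),'half',go(.50,.05,.13,-86.6))
E
```

```text
t: 47.82
eef_pos: [0.56, -0.2486, 0.0075]
tool_rot: [0.616, -0.616, 0.348, -0.344]
contact_force: [-1.2, 0.2, 1.1]
gripper_width: 0.998
t: 48.32
eef_pos: [0.5628, -0.2522, 0.0126]
tool_rot: [0.616, -0.615, 0.346, -0.348]
contact_force: [-0.5, 0.3, 7.7]
gripper_width: 0.553
t: 48.82
eef_pos: [0.5621, -0.2518, 0.1319]
tool_rot: [0.617, -0.615, 0.346, -0.348]
contact_force: [-1.0, 0.8, -3.5]
gripper_width: 0.556
[0.43331762 0.37168534] ([-0.6001, 0.0016, 0.2125], [-0.2, 27.8, 0.0]) half ([-0.2903, 0.0018, 0.1031], [-0.2, 27.8, 0.0])
```

```bash
python3 -m crank '[{"linear":[-0.035,0,0.013],"dr":[0,5,0],"hand":-1},{"linear":[-0.072,0,0.026],"dr":[0,10,0],"hand":-1},{"linear":[-0.11,0,0.039],"dr":[0,15,0],"hand":-1},{"linear":[-0.148,0,0.053],"dr":[0,20,0],"hand":-1},{"linear":[-0.186,0,0.066],"dr":[0,25,0],"hand":-1},{"linear":[-0.224,0,0.08],"dr":[0,28,0],"hand":-1},{"linear":[-0.262,0,0.093],"dr":[0,28,0],"hand":-1},{"linear":[-0.3,0,0.106],"dr":[0,28,0],"hand":-1},{"linear":[-0.338,0,0.12],"dr":[0,28,0],"hand":-1},{"linear":[-0.37,0,0.131],"dr":[0,28,0],"hand":-1}]'
python3 -m crank '[{"linear":[0,0,0],"dr":[0,0,0],"hand":-1}]'
python3 - <<'E'
from h import *
print(go(*slot(2),.13,-86.6))
E
```

```text
t: 49.65
eef_pos: [0.4798, 0.1356, 0.1292]
tool_rot: [-0.513, 0.515, -0.486, 0.485]
contact_force: [1.3, 0.0, -2.4]
gripper_width: 0.555
t: 49.73
eef_pos: [0.4791, 0.1408, 0.1285]
tool_rot: [-0.516, 0.517, -0.485, 0.481]
contact_force: [0.5, 0.3, -2.2]
gripper_width: 0.555
([-0.2334, -0.0009, -0.0303], [0.3, 0.4, -0.1])
```

```bash
python3 -m crank '[{"linear":[-0.037,0,-0.005],"dr":[0,0,0],"hand":-1},{"linear":[-0.075,0,-0.01],"dr":[0,0,0],"hand":-1},{"linear":[-0.113,0,-0.015],"dr":[0,0,0],"hand":-1},{"linear":[-0.15,0,-0.02],"dr":[0,0,0],"hand":-1},{"linear":[-0.19,0,-0.025],"dr":[0,0,0],"hand":-1},{"linear":[-0.225,0,-0.03],"dr":[0,0,0],"hand":-1},{"linear":[-0.24,0,-0.03],"dr":[0,0,0],"hand":-1},{"linear":[-0.24,0,-0.03],"dr":[0,0,0],"hand":-1},{"linear":[-0.24,0,-0.03],"dr":[0,0,0],"hand":-1},{"linear":[-0.24,0,-0.03],"dr":[0,0,0],"hand":-1}]'
python3 - <<'E'
from h import *
print(go(*slot(2),.018,-86.6)); look('t5')
E
```

```text
t: 50.57
eef_pos: [0.4388, 0.3685, 0.1299]
tool_rot: [-0.512, 0.514, -0.486, 0.487]
contact_force: [0.7, -0.2, -1.5]
gripper_width: 0.554
([-0.0036, 0.1119, -0.0052], [0.1, -0.4, 0.1])
{'px': [385.0, 260.0], 'ctr': [0.55, 0.3088], 'size': [30.5, 14.0], 'yaw_y': np.float64(92.2), 'lid': 0.0272, 'orange': 40}
{'px': [395.0, 187.0], 'ctr': [0.5459, 0.375], 'size': [30.5, 12.7], 'yaw_y': np.float64(93.1), 'lid': 0.0219, 'orange': 60}
```

```bash
python3 -m crank '[{"linear":[-0.003,0.03,-0.004],"dr":[0,0,0],"hand":-1},{"linear":[-0.003,0.06,-0.004],"dr":[0,0,0],"hand":-1},{"linear":[-0.003,0.08,-0.004],"dr":[0,0,0],"hand":-1},{"linear":[-0.003,0.1,-0.004],"dr":[0,0,0],"hand":-1},{"linear":[-0.003,0.11,-0.004],"dr":[0,0,0],"hand":-1},{"linear":[-0.003,0.113,-0.004],"dr":[0,0,0],"hand":-1},{"linear":[-0.003,0.113,-0.004],"dr":[0,0,0],"hand":-1}]'
python3 -m crank '[{"linear":[0,0,0],"dr":[0,0,0],"hand":0.45},{"linear":[0,0,0],"dr":[0,0,0],"hand":0.45},{"linear":[0,0,0],"dr":[0,0,0],"hand":0.45}]'
python3 -m crank '[{"linear":[0,-0.03,0],"dr":[0,0,0],"hand":0.45},{"linear":[0,-0.07,0],"dr":[0,0,0],"hand":0.45},{"linear":[0,-0.11,0],"dr":[0,0,0],"hand":1},{"linear":[0,-0.15,0],"dr":[0,0,0],"hand":1},{"linear":[0,-0.19,0],"dr":[0,0,0],"hand":1},{"linear":[0,-0.19,0],"dr":[0,0,0],"hand":1},{"linear":[0,-0.19,0],"dr":[0,0,0],"hand":1}]'
python3 - <<'E'
from h import *
look('t6'); print(go(.50,.05,.2,-110),go(.436,-.231,.2,-121.5))
E
```

```text
t: 51.2
eef_pos: [0.4349, 0.3719, 0.0177]
tool_rot: [-0.513, 0.513, -0.487, 0.487]
contact_force: [-0.1, -0.0, -2.1]
gripper_width: 0.557
t: 51.45
eef_pos: [0.4355, 0.3739, 0.0187]
tool_rot: [0.514, -0.513, 0.486, -0.486]
contact_force: [0.0, -0.1, 0.6]
gripper_width: 0.729
t: 52.03
eef_pos: [0.436, 0.3744, 0.2105]
tool_rot: [0.516, -0.512, 0.486, -0.486]
contact_force: [-0.0, -0.6, -0.7]
gripper_width: 1.0
{'px': [359.0, 227.0], 'ctr': [0.5495, 0.3089], 'size': [30.2, 13.4], 'yaw_y': np.float64(92.8), 'lid': 0.0194, 'orange': 0}
{'px': [365.0, 170.0], 'ctr': [0.5455, 0.3749], 'size': [30.4, 13.0], 'yaw_y': np.float64(93.2), 'lid': 0.0192, 'orange': 45}
{'px': [260.0, 166.0], 'ctr': [0.4356, 0.3731], 'size': [29.2, 12.8], 'yaw_y': np.float64(93.1), 'lid': 0.0189, 'orange': 0}
([0.3271, 0.0078, 0.0471], [-0.0, 23.2, -0.1]) ([0.6041, 0.007, -0.0324], [-0.0, 34.7, -0.1])
```

```bash
python3 -m crank '[{"linear":[0.038,0,0.005],"dr":[0,5,0],"hand":1},{"linear":[0.077,0,0.011],"dr":[0,10,0],"hand":1},{"linear":[0.115,0,0.016],"dr":[0,15,0],"hand":1},{"linear":[0.153,0,0.022],"dr":[0,20,0],"hand":1},{"linear":[0.19,0,0.027],"dr":[0,25,0],"hand":1},{"linear":[0.23,0,0.033],"dr":[0,30,0],"hand":1},{"linear":[0.268,0,0.038],"dr":[0,34,0],"hand":1},{"linear":[0.3,0,0.044],"dr":[0,34,0],"hand":1},{"linear":[0.327,0,0.047],"dr":[0,34,0],"hand":1},{"linear":[0.327,0,0.047],"dr":[0,34,0],"hand":1}]'
python3 - <<'E'
from h import *
print(go(.436,-.231,.2,-121.5))
E
```

```text
t: 52.92
eef_pos: [0.499, 0.0433, 0.2072]
tool_rot: [-0.346, 0.347, -0.616, 0.617]
contact_force: [-0.4, -0.1, -0.1]
gripper_width: 1.002
([0.267, 0.0077, 0.0889], [-0.0, 0.2, 0.1])
```

```bash
python3 -m crank '[{"linear":[0.038,0,0.013],"dr":[0,0,0],"hand":1},{"linear":[0.076,0,0.025],"dr":[0,0,0],"hand":1},{"linear":[0.114,0,0.038],"dr":[0,0,0],"hand":1},{"linear":[0.152,0,0.05],"dr":[0,0,0],"hand":1},{"linear":[0.19,0,0.063],"dr":[0,0,0],"hand":1},{"linear":[0.228,0,0.076],"dr":[0,0,0],"hand":1},{"linear":[0.267,0.007,0.089],"dr":[0,0,0],"hand":1},{"linear":[0.267,0.007,0.089],"dr":[0,0,0],"hand":1},{"linear":[0.267,0.007,0.089],"dr":[0,0,0],"hand":1},{"linear":[0.267,0.007,0.089],"dr":[0,0,0],"hand":1}]'
python3 - <<'E'
from h import *
look('e1'); print(go(.436,-.231,.01,-121.5))
E
```

```text
t: 53.75
eef_pos: [0.4386, -0.2249, 0.1996]
tool_rot: [0.348, -0.349, 0.616, -0.614]
contact_force: [1.1, 0.7, -0.4]
gripper_width: 1.001
{'px': [262.0, 173.0], 'ctr': [0.4361, -0.2308], 'size': [12.5, 28.4], 'yaw_y': np.float64(59.1), 'lid': 0.0185, 'orange': 20}
([0.0078, 0.1897, 0.0012], [0.1, 0.7, -0.0])
```

```bash
python3 -m crank '[{"linear":[0.005,0.04,0.001],"dr":[0,0.5,0],"hand":1},{"linear":[0.005,0.08,0.001],"dr":[0,0.5,0],"hand":1},{"linear":[0.005,0.12,0.001],"dr":[0,0.5,0],"hand":1},{"linear":[0.005,0.15,0.001],"dr":[0,0.5,0],"hand":1},{"linear":[0.005,0.175,0.001],"dr":[0,0.5,0],"hand":1},{"linear":[0.005,0.19,0.001],"dr":[0,0.5,0],"hand":1},{"linear":[0.005,0.19,0.001],"dr":[0,0.5,0],"hand":1}]' 40
python3 -m crank '[{"linear":[0,0,0],"dr":[0,0,0],"hand":-1},{"linear":[0,0,0],"dr":[0,0,0],"hand":-1},{"linear":[0,0,0],"dr":[0,0,0],"hand":-1},{"linear":[0,0,0],"dr":[0,0,0],"hand":-1},{"linear":[0,0,0],"dr":[0,0,0],"hand":-1},{"linear":[0,0,0],"dr":[0,0,0],"hand":-1}]'
python3 -m crank '[{"linear":[0,-0.03,0],"dr":[0,0,0],"hand":-1},{"linear":[0,-0.06,0],"dr":[0,0,0],"hand":-1},{"linear":[0,-0.1,0],"dr":[0,0,0],"hand":-1},{"linear":[0,-0.12,0],"dr":[0,0,0],"hand":-1},{"linear":[0,-0.12,0],"dr":[0,0,0],"hand":-1},{"linear":[0,-0.12,0],"dr":[0,0,0],"hand":-1}]'
python3 - <<'E'
from h import *
print(slot(3),go(.51,.03,.13,-95))
E
```

```text
t: 54.38
eef_pos: [0.4365, -0.2267, 0.0075]
tool_rot: [0.347, -0.349, 0.617, -0.614]
contact_force: [0.2, 1.1, 0.5]
gripper_width: 0.997
t: 54.88
eef_pos: [0.4384, -0.2297, 0.0117]
tool_rot: [-0.347, 0.346, -0.616, 0.616]
contact_force: [-1.2, 0.9, 6.7]
gripper_width: 0.551
t: 55.38
eef_pos: [0.4383, -0.2297, 0.1314]
tool_rot: [-0.348, 0.346, -0.616, 0.617]
contact_force: [-1.2, 0.3, -3.6]
gripper_width: 0.557
[0.43723184 0.30580152] ([-0.2592, 0.0017, -0.0736], [-0.2, -26.3, -0.1])
```

```bash
python3 -m crank '[{"linear":[-0.037,0,-0.01],"dr":[0,-5,0],"hand":-1},{"linear":[-0.074,0,-0.021],"dr":[0,-10,0],"hand":-1},{"linear":[-0.111,0,-0.032],"dr":[0,-15,0],"hand":-1},{"linear":[-0.148,0,-0.042],"dr":[0,-20,0],"hand":-1},{"linear":[-0.185,0,-0.053],"dr":[0,-25,0],"hand":-1},{"linear":[-0.222,0,-0.063],"dr":[0,-30,0],"hand":-1},{"linear":[-0.259,0,-0.074],"dr":[0,-35,0],"hand":-1},{"linear":[-0.259,0,-0.074],"dr":[0,-35,0],"hand":-1},{"linear":[-0.259,0,-0.074],"dr":[0,-35,0],"hand":-1}]'
python3 - <<'E'
from h import *
print(go(*slot(3),.13,-86.6))
E
```

```text
t: 56.13
eef_pos: [0.5084, 0.0325, 0.129]
tool_rot: [-0.517, 0.518, -0.483, 0.482]
contact_force: [-0.7, -0.8, -2.2]
gripper_width: 0.553
([-0.2776, -0.0008, -0.0519], [0.1, 0.6, -0.0])
```

```bash
python3 -m crank '[{"linear":[-0.037,0,-0.007],"dr":[0,0.5,0],"hand":-1},{"linear":[-0.074,0,-0.014],"dr":[0,0.5,0],"hand":-1},{"linear":[-0.111,0,-0.021],"dr":[0,0.5,0],"hand":-1},{"linear":[-0.148,0,-0.028],"dr":[0,0.5,0],"hand":-1},{"linear":[-0.185,0,-0.035],"dr":[0,0.5,0],"hand":-1},{"linear":[-0.222,0,-0.042],"dr":[0,0.5,0],"hand":-1},{"linear":[-0.255,0,-0.048],"dr":[0,0.5,0],"hand":-1},{"linear":[-0.277,0,-0.052],"dr":[0,0.5,0],"hand":-1},{"linear":[-0.277,0,-0.052],"dr":[0,0.5,0],"hand":-1},{"linear":[-0.277,0,-0.052],"dr":[0,0.5,0],"hand":-1}]'
python3 -m crank '[{"linear":[0,0,0],"dr":[0,0,0],"hand":-1},{"linear":[0,0,0],"dr":[0,0,0],"hand":-1}]'
python3 - <<'E'
from h import *
print(go(*slot(3),.018,-86.6)); look('t7')
E
```

```text
t: 56.97
eef_pos: [0.4386, 0.3024, 0.1295]
tool_rot: [-0.513, 0.515, -0.486, 0.486]
contact_force: [-0.4, -1.3, -2.6]
gripper_width: 0.556
t: 57.13
eef_pos: [0.4397, 0.3002, 0.1303]
tool_rot: [-0.512, 0.513, -0.487, 0.487]
contact_force: [-0.5, -0.7, -2.2]
gripper_width: 0.555
([-0.0058, 0.1123, -0.0021], [0.0, -0.4, 0.1])
{'px': [399.0, 183.0], 'ctr': [0.5499, 0.3104], 'size': [30.7, 13.4], 'yaw_y': np.float64(93.1), 'lid': 0.0222, 'orange': 40}
{'px': [409.0, 98.0], 'ctr': [0.5459, 0.3765], 'size': [31.0, 13.7], 'yaw_y': np.float64(94.0), 'lid': 0.0185, 'orange': 80}
{'px': [260.0, 92.0], 'ctr': [0.4353, 0.3736], 'size': [30.5, 14.1], 'yaw_y': np.float64(92.9), 'lid': 0.0186, 'orange': 55}
```

```bash
python3 -m crank '[{"linear":[-0.004,0.03,-0.002],"dr":[0,0,0],"hand":-1},{"linear":[-0.004,0.06,-0.002],"dr":[0,0,0],"hand":-1},{"linear":[-0.004,0.08,-0.002],"dr":[0,0,0],"hand":-1},{"linear":[-0.004,0.1,-0.002],"dr":[0,0,0],"hand":-1},{"linear":[-0.004,0.11,-0.002],"dr":[0,0,0],"hand":-1},{"linear":[-0.004,0.113,-0.002],"dr":[0,0,0],"hand":-1},{"linear":[-0.004,0.113,-0.002],"dr":[0,0,0],"hand":-1}]'
python3 -m crank '[{"linear":[0,0,0],"dr":[0,0,0],"hand":0.45},{"linear":[0,0,0],"dr":[0,0,0],"hand":0.45},{"linear":[0,0,0],"dr":[0,0,0],"hand":0.45}]'
python3 -m crank '[{"linear":[0,-0.03,0],"dr":[0,0,0],"hand":0.45},{"linear":[0,-0.07,0],"dr":[0,0,0],"hand":0.45},{"linear":[0,-0.11,0],"dr":[0,0,0],"hand":1},{"linear":[0,-0.15,0],"dr":[0,0,0],"hand":1},{"linear":[0,-0.19,0],"dr":[0,0,0],"hand":1},{"linear":[0,-0.19,0],"dr":[0,0,0],"hand":1},{"linear":[0,-0.19,0],"dr":[0,0,0],"hand":1},{"linear":[0,-0.19,0],"dr":[0,0,0],"hand":1}]'
python3 - <<'E'
from h import *
look('t8'); c,im=clampview('f1s','scene'); clampview('f1d','side')
cv2.imwrite('pics/f1c.png',cv2.resize(im[80:300,200:440],(720,600),interpolation=cv2.INTER_CUBIC))
E
```

```text
t: 57.77
eef_pos: [0.4375, 0.3057, 0.0175]
tool_rot: [-0.513, 0.513, -0.486, 0.486]
contact_force: [0.3, -0.2, -2.3]
gripper_width: 0.557
t: 58.02
eef_pos: [0.4381, 0.3072, 0.0189]
tool_rot: [0.515, -0.513, 0.486, -0.486]
contact_force: [-0.1, -1.4, -0.6]
gripper_width: 0.721
t: 58.68
eef_pos: [0.4367, 0.3068, 0.2078]
tool_rot: [0.514, -0.513, 0.486, -0.485]
contact_force: [-0.7, 0.8, 0.6]
gripper_width: 1.002
{'px': [262.0, 169.0], 'ctr': [0.4385, 0.3025], 'size': [30.0, 12.8], 'yaw_y': np.float64(93.2), 'lid': 0.0189, 'orange': 0}
{'px': [370.0, 167.0], 'ctr': [0.5493, 0.3104], 'size': [30.1, 13.9], 'yaw_y': np.float64(93.3), 'lid': 0.019, 'orange': 0}
{'px': [376.0, 102.0], 'ctr': [0.5454, 0.3765], 'size': [30.2, 13.4], 'yaw_y': np.float64(94.0), 'lid': 0.0184, 'orange': 5}
{'px': [264.0, 97.0], 'ctr': [0.4354, 0.3743], 'size': [30.1, 13.2], 'yaw_y': np.float64(93.2), 'lid': 0.0181, 'orange': 0}
moving_pad 0.72 [291. 219.] [0.66  0.045] rel F -0.6 138.6
grip_point 0.79 [275. 170.] [0.493 0.084] rel F -171.0 157.7
tab_point 0.61 [281. 184.] [0.547 0.076] rel F -116.6 155.9
moving_pad 0.73 [278. 188.] [0.667 0.047] rel F 6.1 141.6
tab_point 0.97 [238. 194.] [0.556 0.074] rel F -107.3 155.9
```

View pics/t8.png

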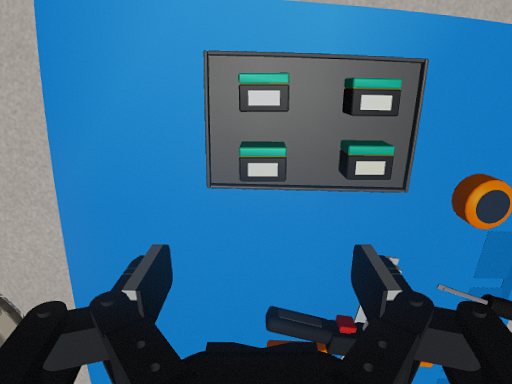

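View pics/f1c.png

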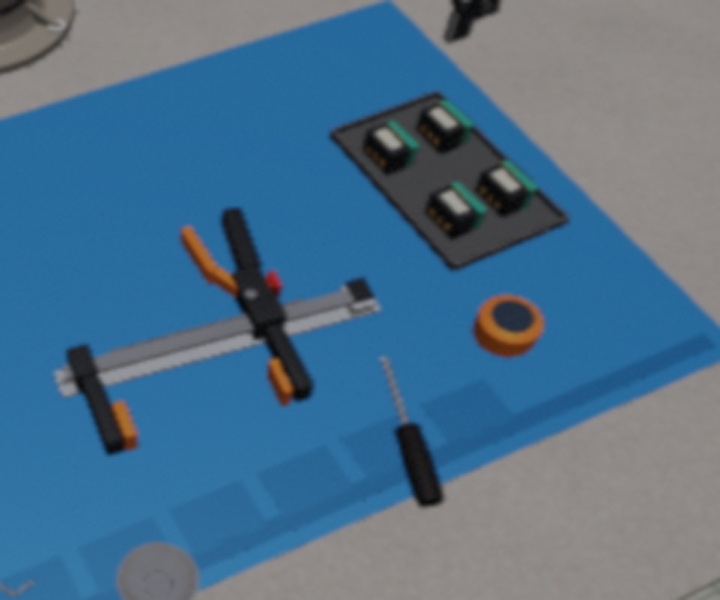

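t8 and f1c show all four packs upright inside the tray, at (264,97), (262,169), (376,102) and (370,167), with the lids flush. The clamp is wide open with trigger and tab out, and the bystanders are in place. I'm handing in.

```bash
python3 -c "
from station import bot
print(bot.hand_in())"
```

```text
the job is handed in; nothing more can be done
None
```

The job is done and handed in at about 59 s of the 192 s allowed; no verdict is reported.

**What I did:**
- I stood the two proud packs between the jaws and squeezed the trigger until it no longer went home (gripper opening 0.54, then 0.59, against 0.475 fully squeezed).
- I let the trigger go with both lids home, pinched the red tab and slid the head open. Then I carried both packs and the two shut ones to the tray; the shut ones never went near the clamp.

**Last checks:**
- **Packs:** all four stand upright in the tray. Their centres are well inside the limits, the pitch between lid and label is about 18–19 mm on each, and no orange band shows.
- **Clamp:** the head is open by about 140 mm (138.6 mm from the scene camera, 141.6 mm from the side camera), with trigger and tab out.
- **Bystanders:** the screwdriver, dish and prism look unmoved in the last picture; I did not measure them again. The gripper is open and about 0.2 m clear of everything.

**Not checked directly:** the pad travel could not be read. I judged it tight from how far the trigger still moved, and relaxed from the open head. In one scene picture during the release the moving-pad detector pointed at the tray instead, and I ignored it. No check failed.

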